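# Make up two sampling kits from the bench stock

## Robot

A 6-joint arm with a two-finger parallel gripper is mounted at the origin on a cart in front of the work surface, level with it; the furniture and walls round the work are solid. World frame = base frame: x ahead of the robot, y to its left, z up, the work surface at z = 0. Lengths are in m, angles in rad, forces in N, time in s.
With the tool pointing down it reaches from about 0.375 to 0.9 m from the base axis. Payload 3.1 kg.
Tool frame: the origin (TCP) lies midway between the tips of the shut fingers; the grasp point (between the pads) lies 19 mm behind it; z points along the fingers, y is the direction in which the jaws open and shut (so a half turn about z gives the same grasp; the last joint's range is limited). The gripper opens to 85 mm and grips with 20 to 120 N. Pads are 22 mm wide; open, the fingers measure 114 mm over their backs; the gripper's body (76 mm by 85 mm) begins 54 mm behind the grasp point. The pads swing forward as they close: fully open they stand 13 mm farther back than shut.
Start: joints at [-1.365, 0.527, 1.433, -0, 1.181, -0.178], TCP at [0.235, -0.579, 0.203] pointing down, gripper open.
Joint ranges: [-3.08, 3.08], [-0.75, 2.2], [0.22, 2.44], [-1.43, 4.57], [0, 2.65], [-2.85, 2.85]. Speed limits (rad/s): [2.79, 2.79, 3.14, 3.14, 3.14, 3.14].

## Interface

Orientations are given as a unit quaternion [x, y, z, w].
In Python, from station import manip gives the robot as it stands.
- The arm moves only by the tool servo_tool, never from a script. Its argument "increments" is a list of rows, each an object with "hand": the closure, from 0 (fully open) to 1 (shut); "travel": the shift along the tool's x, y, z in mm, a list of three; "yaw": the turn about the tool's z in degrees. A call has 1 to 20 rows; each row shifts and turns the commanded pose from where the row before left it, along the tool's axes as they then stand; what a row does not reach is not made up. A row lasts 1/10 s, in which the tool goes at most 50 mm and 8.59 degrees, less where a joint would pass 70% of its speed; a pose out of reach is approached as far as the arm can. A call with a gripper value outside its range is refused whole. The fingers move at their own pace and stop on an object; "newtons" is the grip in N (left out, the last holds). Time passes only in rows, so rows that do not move let the fingers close. It gives the time, the measured TCP pose, the force and the opening at its end, in the units of the state.
- manip.sense(): the state, without advancing time (a new reading comes with each control period).
- manip.snapshot(name): name is "side" or "top"; returns a dict with "pixels" (420x560x3 uint8, blue, green, red), "fx", "fy", "cx", "cy" (pixels), "D" ([k1, k2, p1, p2, k3] as OpenCV has them; the pictures are not rectified), "R" (3x3) and "t" (3): a world point X has camera coordinates R X + t. Camera axes: x right, y down, z forward; pixel columns grow to the right and rows downward; lengths in m; the calibration is good to about 2 mm. A picture is of the moment at which its call begins. There is no depth.
- manip.sign_off(): hands the job in, once; it reports no verdict.
The state is a dict: "t": time; "q": joint angles; "qd": joint speeds; "tau": joint torques, N m; "tcp_pos": TCP position; "tool_rot": TCP orientation; "force": force on the tool from outside, world axes, zero at the start; "ft_torque": the same for the moment, N m; "finger_gap": opening from 0.0 (shut) to 1.0 (fully open).
Only numpy, scipy, OpenCV 4.12 (cv2) and the standard library are available. Lean on these libraries where they do the work, as an engineer would, in place of code of your own. Each camera call takes 0.05 s, during which the arm holds its last target.

## Task

Make up two sampling kits. In the blue tray put the red-cap vial upright in the round socket and the green tape roll flat in the square bay, with the yellow tape roll lying flat and centred on top of the green one; in the white tray put the green-cap vial upright in the socket and the blue-cap bottle upright in the bay. Leave the white-cap vial and the orange-cap bottle where they stand.

Things in the scene. Friction and masses are not known exactly. Their poses are not given: they have to be found in the camera images.
- tray_blue: Blue fixed kit tray, 104 x 176 mm, long along its y; origin at the centre of its underside, z up. Centred at x = 0, y = -36 mm: square bay, 84 mm inside, floor 6 mm and rim top 12 mm above the worktop, rim 5 mm thick, grey mat on the floor. Centred at x = 0, y = +50 mm: vial socket, a 56 mm square block, top at 26 mm, with a round hole 38 mm across and 20 mm deep (floor at 6 mm).
- tray_white: White fixed kit tray, 104 x 176 mm, long along its y; origin at the centre of its underside, z up. Centred at x = 0, y = -36 mm: square bay, 84 mm inside, floor 6 mm and rim top 12 mm above the worktop, rim 5 mm thick, grey mat on the floor. Centred at x = 0, y = +50 mm: vial socket, a 56 mm square block, top at 26 mm, with a round hole 38 mm across and 20 mm deep (floor at 6 mm).
- vial_red: Red-cap vial: screw-cap vial standing upright, cream body 22 mm in diameter and 46 mm high, cap 18 mm in diameter, 54 mm high in all, about 30 g; origin at the centre of its underside, z up to the cap. Cap colour: red.
- vial_green: Green-cap vial: screw-cap vial standing upright, cream body 22 mm in diameter and 46 mm high, cap 18 mm in diameter, 54 mm high in all, about 30 g; origin at the centre of its underside, z up to the cap. Cap colour: green.
- vial_white: White-cap vial, to be left alone: screw-cap vial standing upright, cream body 22 mm in diameter and 46 mm high, cap 18 mm in diameter, 54 mm high in all, about 30 g; origin at the centre of its underside, z up to the cap. Cap colour: white.
- roll_green: Green roll of tape lying flat, 62 mm outer diameter, 20 mm high (the loose tape end sticks out about 2 mm on its own +y side), 50 g; origin at the centre of its underside, z up; treat it as a solid disc.
- roll_yellow: Yellow roll of tape lying flat, 52 mm outer diameter, 13 mm high (tape end sticks out about 2 mm on its own +y side), 50 g; origin at the centre of its underside, z up; treat it as a solid disc.
- bottle_blue: Blue-cap bottle: clear media bottle standing upright, body 56 mm in diameter, 104 mm high in all, screw cap 46 mm in diameter from 75 to 104 mm height (fixed to the bottle, safe to lift by), about 0.2 kg; origin at the centre of its underside. Cap colour: blue.
- bottle_orange: Orange-cap bottle, to be left alone: clear media bottle standing upright, body 56 mm in diameter, 104 mm high in all, screw cap 46 mm in diameter from 75 to 104 mm height (fixed to the bottle, safe to lift by), about 0.2 kg; origin at the centre of its underside. Cap colour: orange.

How it is judged:
By the outcome, as a careful person would: the job done as asked, in the order asked, and still so for the second after the job is handed in, with the robot touching nothing.
It also fails if it takes over 115 s, if anything falls off the work surface, if the arm or the gripper's body presses on something with over 40 N, if the wrist force passes 120 N, or if a joint passes its speed limit or range.

## Working session

There is one attempt and no reset: what is moved stays moved. The work goes in short steps, Python scripts to look and compute and a tool call to move; the robot and the scene stay as the last step left them, time stands still between calls to the robot, and variables do not carry over. Pictures are saved under pics/ and viewed, and the job is handed in when it is done.

Besides the shell and the picture viewer there is one more tool, called after "Emit:" as a command line: name --argument value ..., lists and objects as JSON in quotes. servo_tool: Moves the arm, as the interface text tells. Its arguments: {"type":"object","properties":{"increments":{"type":"array","items":{"type":"object","properties":{"hand":{"type":"number"},"travel":{"type":"array","items":{"type":"number"}},"yaw":{"type":"number"}}}},"newtons":{"type":"number"}},"required":["increments"]}

```bash
mkdir -p pics; ls; python3 - <<'E'
from station import manip
import cv2
s=manip.sense()
for k,v in s.items(): print(k,v)
for n in("top","side"):
    d=manip.snapshot(n); cv2.imwrite(f"pics/{n}0.png",d["pixels"])
    print(n,{k:d[k] for k in d if k!="pixels"})
E
```

```text
pics
t 0.0
q [-1.36449349e+00  5.28492139e-01  1.43389005e+00  5.13531039e-07
  1.18141533e+00 -1.78510840e-01]
qd [-2.92427261e-04 -4.35612769e-04 -5.44407505e-04 -9.88250590e-04
  3.41163748e-04 -8.24370586e-05]
tau [ 1.96327160e-04 -4.42346406e+01 -1.78026474e+01 -2.83698309e-04
  8.34082573e-03 -7.58068275e-07]
tcp_pos [ 0.23447616 -0.57851229  0.20222164]
tool_rot [ 9.81546261e-01  1.91221658e-01 -1.50814735e-05 -1.10232805e-03]
force [-0.22034368  0.77773812  0.27104099]
ft_torque [ 0.02415727 -0.06493671 -0.0396303 ]
finger_gap 0.9997707839312772
top {'fx': 414.7162999857418, 'fy': 414.7162999857418, 'cx': 278.6823823364178, 'cy': 208.29614253645298, 'D': array([-0.00539465,  0.        ,  0.        ,  0.        ,  0.        ]), 'R': array([[-2.33638805e-02, -9.99725851e-01, -1.53340462e-03],
       [-9.98961883e-01,  2.34059696e-02, -3.90809070e-02],
       [ 3.91060839e-02,  6.18731125e-04, -9.99234873e-01]]), 't': array([0.01180567, 0.48903737, 1.22999977])}
side {'fx': 380.43329517474166, 'fy': 380.43329517474166, 'cx': 278.8439538197772, 'cy': 205.99159762601303, 'D': array([0.01901531, 0.        , 0.        , 0.        , 0.        ]), 'R': array([[ 0.9236118 ,  0.38318168,  0.01063177],
       [ 0.16886206, -0.3818086 , -0.90868465],
       [-0.34413201,  0.84106717, -0.41734777]]), 't': array([-0.457854  , -0.05973779,  1.08587786])}
```

View pics/top0.png

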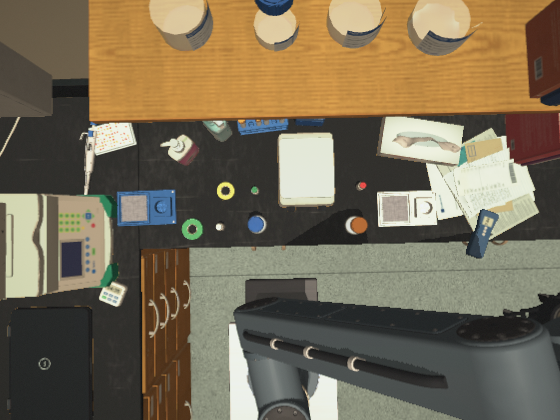

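View pics/side0.png

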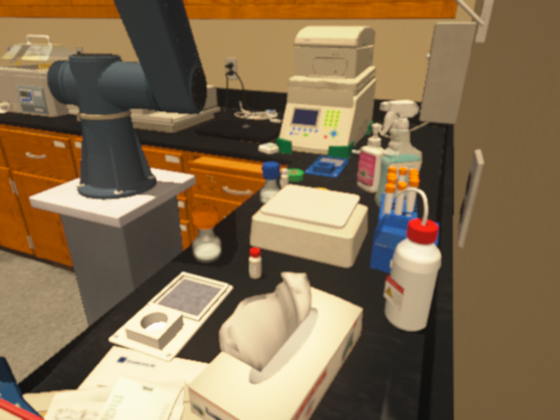

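```bash
cat > h.py <<'E'
import cv2,numpy as np
from station import manip
def ray(d,uv):
    K=np.array([[d['fx'],0,d['cx']],[0,d['fy'],d['cy']],[0,0,1]])
    p=cv2.undistortPoints(np.array(uv,float).reshape(-1,1,2),K,d['D']).reshape(-1,2)
    r=np.c_[p,np.ones(len(p))]@d['R']; return -d['R'].T@d['t'],r
def onplane(d,uv,z):
    c,r=ray(d,uv); return c+r*((z-c[2])/r[:,2])[:,None]
def proj(d,X):
    K=np.array([[d['fx'],0,d['cx']],[0,d['fy'],d['cy']],[0,0,1]])
    return cv2.projectPoints(np.array(X,float).reshape(-1,3),cv2.Rodrigues(d['R'])[0],d['t'],K,d['D'])[0].reshape(-1,2)
def big(img,box,s,name):
    x0,y0,x1,y1=box; cv2.imwrite(name,cv2.resize(img[y0:y1,x0:x1],None,fx=s,fy=s,interpolation=cv2.INTER_CUBIC))
def blobs(d,lo,hi,box,minA=8):
    x0,y0,x1,y1=box; hsv=cv2.cvtColor(d['pixels'],cv2.COLOR_BGR2HSV)
    m=cv2.inRange(hsv,np.array(lo),np.array(hi)); k=np.zeros_like(m);k[y0:y1,x0:x1]=m[y0:y1,x0:x1]
    n,l,st,c=cv2.connectedComponentsWithStats(k)
    return [(c[i],st[i]) for i in range(1,n) if st[i][4]>=minA],k
E
python3 - <<'E'
from h import *
d=manip.snapshot("top"); s=manip.snapshot("side")
cv2.imwrite('pics/t.png',d['pixels'])
big(d['pixels'],(100,170,280,250),4,'pics/tz1.png'); big(d['pixels'],(270,120,450,250),4,'pics/tz2.png')
big(s['pixels'],(100,130,400,350),2.6,'pics/sz1.png')
R=(100,125,450,250)
for n,lo,hi,z in [('green',(40,80,40),(85,255,255),.054),('yellow',(22,100,80),(35,255,255),.013),('red',(0,120,60),(6,255,255),.054),('red2',(172,120,60),(180,255,255),.054),('orange',(7,120,60),(18,255,255),.104),('blue',(100,120,50),(125,255,255),.104)]:
    for c,st in blobs(d,lo,hi,R)[0]: print(n,c.round(1),st, onplane(d,[c],z)[0].round(4), 'z20',onplane(d,[c],.02)[0].round(4))
E
```

```text
green [253.7 188.9] [251 186   6   7  29] [0.5451 0.0712 0.054 ] z20 [0.548  0.0732 0.02  ]
green [108.9 205.1] [100 194  17  24 279] [0.5081 0.4902 0.054 ] z20 [0.5101 0.5042 0.02  ]
green [192.2 228.6] [182 218  22  22 289] [0.4349 0.2506 0.054 ] z20 [0.4347 0.2578 0.02  ]
yellow [225.4 190.4] [217 182  18  18 192] [0.5463 0.1581 0.013 ] z20 [0.5457 0.1572 0.02  ]
red [362.9 184.7] [360 182   7   6  35] [ 0.55   -0.2445  0.054 ] z20 [ 0.5532 -0.2515  0.02  ]
orange [359.  224.7] [351 216  17  18 221] [ 0.4349 -0.22    0.104 ] z20 [ 0.4345 -0.2361  0.02  ]
orange [166.6 248.9] [143 248  46   2  49] [0.3808 0.3114 0.104 ] z20 [0.3764 0.3343 0.02  ]
blue [260.6 128.5] [238 125  50  10 322] [0.7089 0.0455 0.104 ] z20 [0.7286 0.0489 0.02  ]
blue [152.6 207.5] [ 117  190   59   36 1251] [0.4958 0.3487 0.104 ] z20 [0.4999 0.3743 0.02  ]
blue [255.1 223.8] [248 217  15  15 182] [0.4444 0.0664 0.104 ] z20 [0.4446 0.0713 0.02  ]
```

View pics/tz1.png

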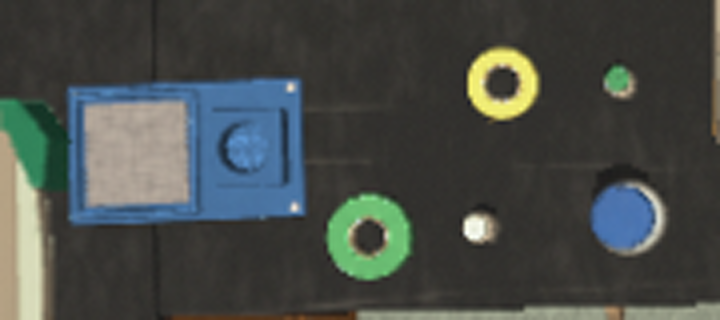

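View pics/tz2.png

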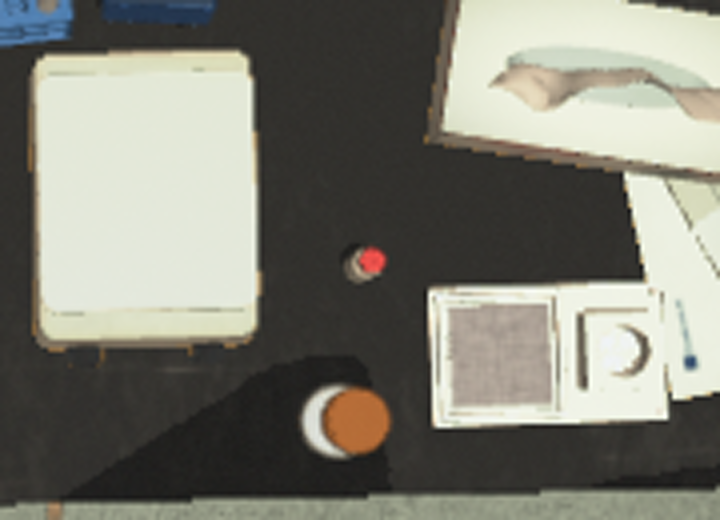

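View pics/sz1.png

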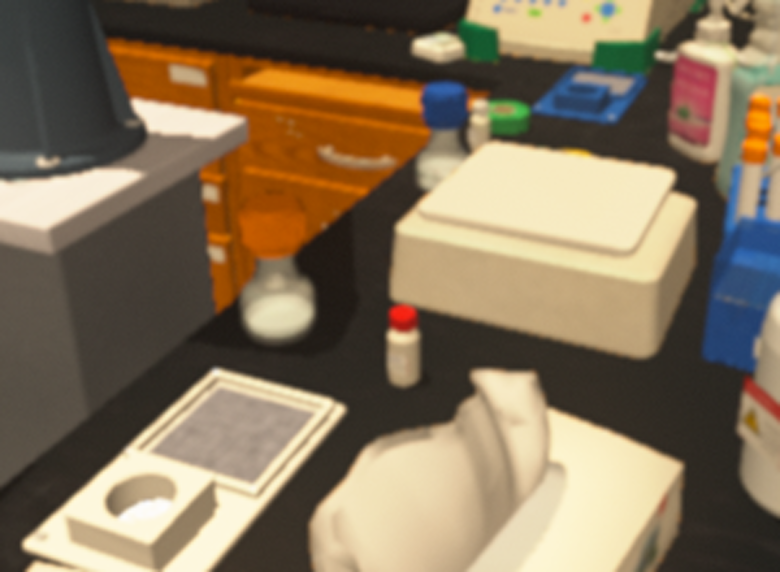

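```bash
python3 - <<'E'
from h import *
d=manip.snapshot("top"); s=manip.snapshot("side")
big(s['pixels'],(240,20,440,180),4,'pics/sz2.png'); big(d['pixels'],(0,180,190,310),4,'pics/tz3.png')
big(s['pixels'],(240,150,380,210),5,'pics/sz3.png')
# trays
for n,box,lo,hi in [('mat_b',(115,185,150,230),(0,0,90),(180,60,255)),('tray_b',(115,185,180,230),(100,100,40),(125,255,255)),('mat_w',(380,195,410,224),(0,0,60),(180,90,190)),('tray_w',(370,185,440,230),(0,0,60),(180,90,255))]:
    b,k=blobs(d,lo,hi,box,100)
    for c,st in b: print(n,c.round(2),st,onplane(d,[c],.006)[0].round(4))
    cs,_=cv2.findContours(k,cv2.RETR_EXTERNAL,cv2.CHAIN_APPROX_NONE); c=max(cs,key=cv2.contourArea)
    p=onplane(d,c.reshape(-1,2),.006)[:,:2].astype(np.float32); print(n,cv2.minAreaRect(p))
E
```

```text
mat_b [133.66 207.96] [121 195  27  27 662] [0.5005 0.4355 0.006 ]
mat_b ((0.5006505250930786, 0.43572384119033813), (0.07711634784936905, 0.07797027379274368), 2.1025092601776123)
tray_b [152.21 207.15] [ 117  189   60   37 1333] [0.5017 0.3797 0.006 ]
tray_b ((0.5018049478530884, 0.3977269232273102), (0.10531441867351532, 0.17719301581382751), 0.4956881105899811)
mat_w [394.74 208.22] [382 196  26  25 608] [ 0.4814 -0.3474  0.006 ]
mat_w ((0.4821156859397888, -0.3466935157775879), (0.07492894679307938, 0.07200401276350021), 88.6601333618164)
tray_w [408.62 207.41] [ 377  185   63   43 2299] [ 0.4828 -0.3891  0.006 ]
tray_w ((0.4872526228427887, -0.3877987861633301), (0.18723495304584503, 0.12607808411121368), 88.6517333984375)
```

View pics/sz2.png

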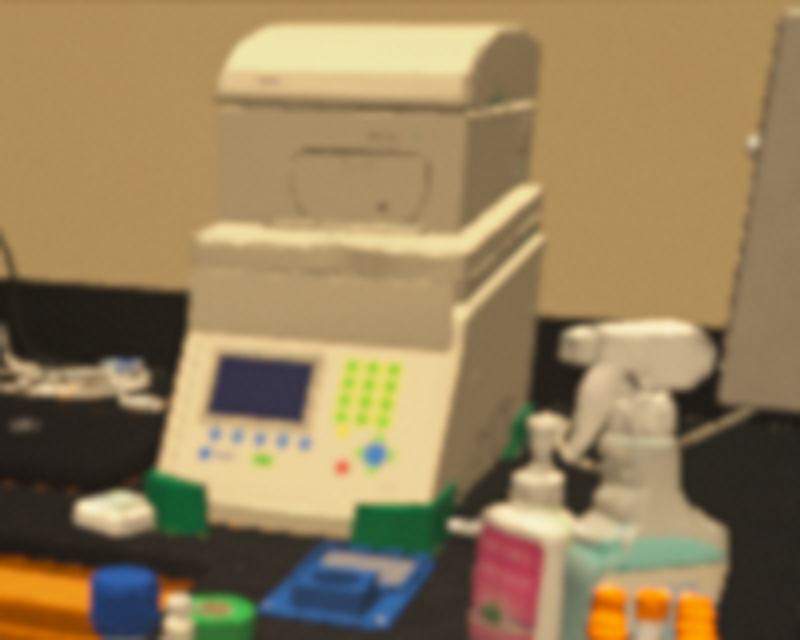

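View pics/tz3.png

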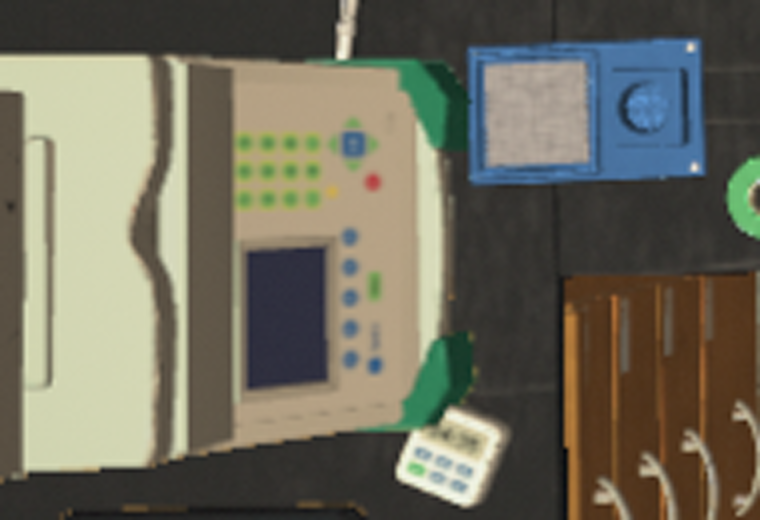

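View pics/sz3.png

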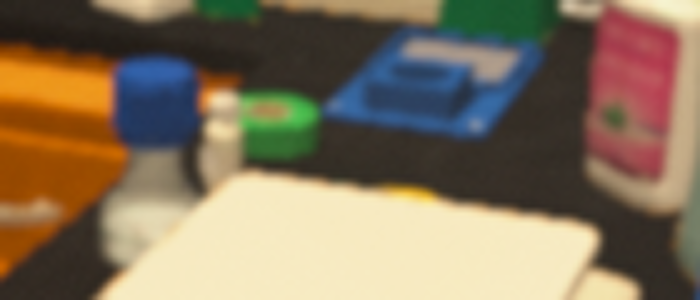

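```bash
python3 - <<'E'
from h import *
from scipy.optimize import least_squares
d=manip.snapshot("top"); s=manip.snapshot("side")
def tri(a,b):
    A=[];B=[]
    for dd,u in((d,a),(s,b)):
        c,r=ray(dd,[u]); r=r[0]/np.linalg.norm(r[0]); P=np.eye(3)-np.outer(r,r); A.append(P);B.append(P@c)
    x=np.linalg.lstsq(np.vstack(A),np.hstack(B),rcond=None)[0]
    return x.round(4), (proj(d,x)[0]-a).round(1),(proj(s,x)[0]-b).round(1)
T=lambda x,y:np.array([x/4,180+y/4]); S=lambda x,y:np.array([240+x/4,20+y/4])
for n,a,b in [('screenTR',T(325,248),S(313,365)),('screenBR',T(325,385),S(210,415)),('screenTL far',T(248,250),S(313,360)),('red',T(373,181),S(342,467)),('bluectr',T(353,144),S(375,453)),('ylw btn',T(333,192),S(343,433)),
 ('guard front up',T(465,95),S(455,487)),('guardb',T(415,60),S(455,487)),('guard2',T(468,142),S(357,505))]:
    print(n,*tri(a,b))
print(onplane(s,[S(447,550),S(357,550),S(440,532)],0)); print(onplane(d,[T(468,145),T(468,95),T(443,300)],0),onplane(d,[T(468,145),T(468,95),T(443,300)],.05))
# tray_w corners and balance
W=lambda x,y:[270+x/4,120+y/4]
p=onplane(d,[W(430,287),W(665,285),W(668,420),W(434,428)],.006); print(p.round(4),p.mean(0))
p=onplane(d,[[100+x/4,170+y/4] for x,y in((68,87),(300,79),(305,216),(70,224))],.006); print(p.round(4),p.mean(0))
C=lambda x,y:np.array([100+x/2.6,130+y/2.6])
print('balance',tri(np.array(W(258,62)),C(695,205)),tri(np.array(W(258,335)),C(640,350)))
for n,a,b in [('red',(362.9,184.7),C(403,318)),('orange',(359,224.7),C(274,235)),('blue',(255.1,223.8),C(443,105))]: print(n,*tri(np.array(a),b))
E
```

```text
screenTR [0.4145 0.5272 0.1512] [-1.1 -2.9] [-2.4  0.2]
screenBR [0.3143 0.5542 0.0935] [-0.7 -1.5] [-1.2  0.1]
screenTL far [0.4071 0.5777 0.147 ] [-0.1 -0.2] [-0.2  0. ]
red [0.4522 0.5313 0.065 ] [-0.2 -0.4] [-0.4  0. ]
bluectr [0.4788 0.5394 0.0785] [-0.2 -0.5] [-0.5  0.1]
ylw btn [0.4457 0.548  0.0911] [-0.3 -0.7] [-0.6  0.1]
guard front up [0.5382 0.4711 0.0689] [-2.9 -9.6] [-8.7  0.8]
guardb [0.5484 0.5047 0.0629] [-1.3 -3.9] [-3.5  0.4]
guard2 [0.4815 0.4701 0.0494] [-0.5 -1.3] [-1.2  0.1]
[[0.55219251 0.53722298 0.        ]
 [0.47933757 0.50428753 0.        ]
 [0.53405569 0.58906392 0.        ]]
[[0.47698391 0.48811727 0.        ]
 [0.51470794 0.48781069 0.        ]
 [0.36102271 0.50790349 0.        ]] [[0.47553065 0.46854802 0.05      ]
 [0.51174353 0.46825373 0.05      ]
 [0.36421463 0.48754164 0.05      ]]
[[ 0.5321 -0.2974  0.006 ]
 [ 0.5295 -0.4739  0.006 ]
 [ 0.4282 -0.4723  0.006 ]
 [ 0.4263 -0.2969  0.006 ]] [ 0.47901021 -0.38510775  0.006     ]
[[0.5505 0.4852 0.006 ]
 [0.5524 0.3105 0.006 ]
 [0.4494 0.3082 0.006 ]
 [0.4476 0.4845 0.006 ]] [0.49996295 0.3971051  0.006     ]
balance (array([ 0.7017, -0.1531,  0.1217]), array([-1.7, -7.6]), array([-12.4,   0.9])) (array([ 0.596 , -0.1507, -0.009 ]), array([ -7. , -31.4]), array([-49.9,  -5.1]))
red [ 0.5508 -0.245   0.0499] [-0.1 -0.2] [-0.3  0. ]
orange [ 0.4364 -0.2237  0.0797] [-0.4 -0.5] [-1. -0.]
blue [0.4441 0.0672 0.0867] [0.  0.1] [ 0.1 -0. ]
```

Emit:
servo_tool --increments '[{"yaw":-8.5,"hand":0.3},{"yaw":-8.5},{"yaw":-8.5},{"yaw":-8.5},{"yaw":-8.5},{"yaw":-8.5},{"yaw":-8.5},{"yaw":-8.5},{"travel":[0,0,0]},{"travel":[0,0,0]}]' --newtons 30

```text
schema error: expected keys hand, travel, yaw
```

Emit:
servo_tool --increments '[{"yaw":-8.5,"hand":0.4,"travel":[0,0,0]},{"yaw":-8.5,"hand":0.4,"travel":[0,0,0]},{"yaw":-8.5,"hand":0.4,"travel":[0,0,0]},{"yaw":-8.5,"hand":0.4,"travel":[0,0,0]},{"yaw":-8.5,"hand":0.4,"travel":[0,0,0]},{"yaw":-8.5,"hand":0.4,"travel":[0,0,0]},{"yaw":-8.5,"hand":0.4,"travel":[0,0,0]},{"yaw":-8.5,"hand":0.4,"travel":[0,0,0]},{"yaw":0,"hand":0.4,"travel":[0,0,0]},{"yaw":0,"hand":0.4,"travel":[0,0,0]}]' --newtons 30

```text
t: 1.4
tcp_pos: [0.2346, -0.5793, 0.2032]
tool_rot: [0.708, 0.706, -0.0, 0.0]
force: [0.4, 0.7, -0.2]
finger_gap: 0.599
```

Emit:
servo_tool --increments '[{"yaw":0,"hand":0.5,"travel":[24,22.5,0]},{"yaw":0,"hand":0.5,"travel":[24,22.5,0]},{"yaw":0,"hand":0.5,"travel":[24,22.5,0]},{"yaw":0,"hand":0.5,"travel":[24,22.5,0]},{"yaw":0,"hand":0.5,"travel":[24,22.5,0]},{"yaw":0,"hand":0.5,"travel":[24,22.5,0]},{"yaw":0,"hand":0.5,"travel":[24,22.5,0]},{"yaw":0,"hand":0.5,"travel":[24,22.5,0]},{"yaw":0,"hand":0.5,"travel":[24,22.5,0]},{"yaw":0,"hand":0.5,"travel":[24,22.5,0]},{"yaw":0,"hand":0.5,"travel":[24,22.5,0]},{"yaw":0,"hand":0.5,"travel":[24,22.5,0]},{"yaw":0,"hand":0.5,"travel":[24,22.5,0]},{"yaw":0,"hand":0.5,"travel":[23,22.5,0]},{"yaw":0,"hand":0.5,"travel":[0,0,0]},{"yaw":0,"hand":0.5,"travel":[0,0,0]},{"yaw":0,"hand":0.5,"travel":[0,0,0]}]'

```text
t: 3.1
tcp_pos: [0.5487, -0.2446, 0.2031]
tool_rot: [0.707, 0.707, -0.0, -0.0]
force: [0.1, 0.8, -0.0]
finger_gap: 0.5
```

```bash
python3 - <<'E'
from h import *
s=manip.snapshot("side");d=manip.snapshot("top")
big(s['pixels'],(100,130,400,350),2.6,'pics/s1.png'); cv2.imwrite('pics/t1.png',d['pixels'])
E
```

```text
(no output)
```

View pics/s1.png

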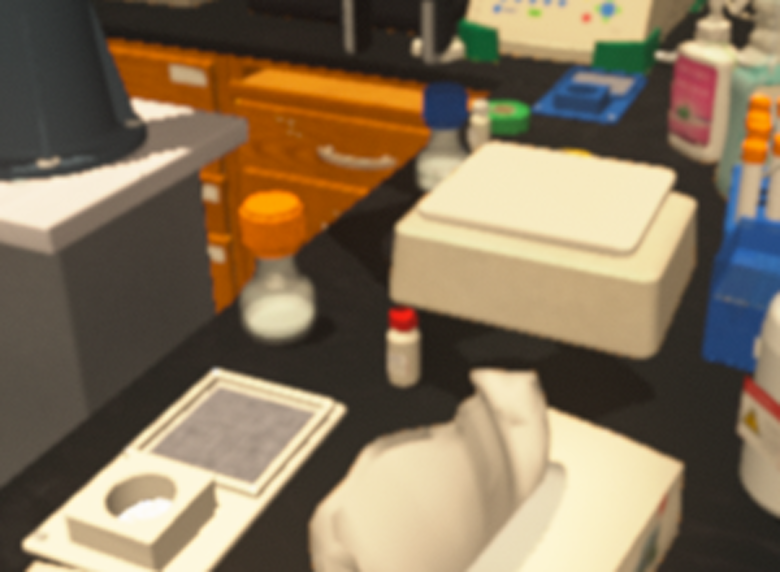

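Emit:
servo_tool --increments '[{"yaw":0,"hand":0.5,"travel":[0,1.5,30]},{"yaw":0,"hand":0.5,"travel":[0,0,40]},{"yaw":0,"hand":0.5,"travel":[0,0,40]},{"yaw":0,"hand":0.5,"travel":[0,0,30]},{"yaw":0,"hand":0.5,"travel":[0,0,25]},{"yaw":0,"hand":0.5,"travel":[0,0,17]},{"yaw":0,"hand":0.5,"travel":[0,0,0]},{"yaw":0,"hand":0.5,"travel":[0,0,0]}]'

```text
t: 4.0
tcp_pos: [0.5506, -0.2448, 0.0213]
tool_rot: [0.707, 0.707, -0.0, -0.0]
force: [-0.1, 0.3, 0.7]
finger_gap: 0.498
```

```bash
python3 - <<'E'
from h import *
s=manip.snapshot("side")
big(s['pixels'],(180,180,330,290),5,'pics/s2.png')
E
```

```text
(no output)
```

View pics/s2.png

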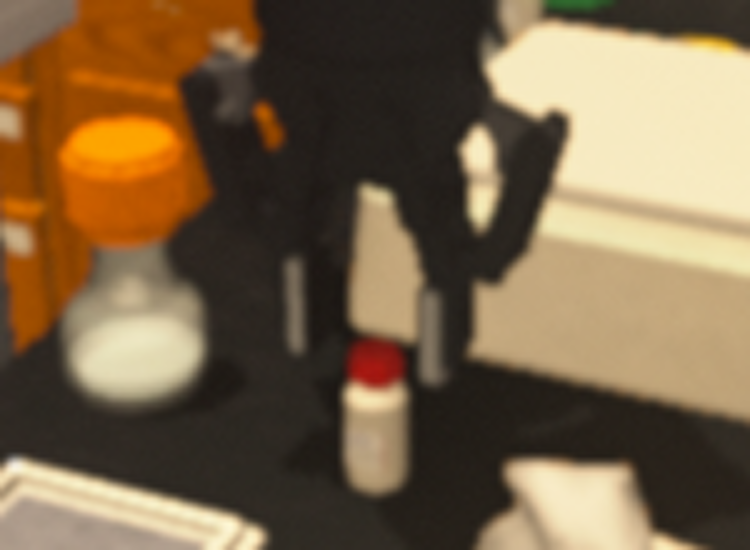

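```bash
python3 - <<'E'
from h import *
s=manip.snapshot("side");d=manip.snapshot('top')
for X in [(.5506,-.2448,.0213),(.5506,-.2448,.0),(.5506,-.2448,.054),(.5296,-.2448,.028),(.5716,-.2448,.028)]: print(X,(proj(s,X)[0]-[180,180])*5)
for y in(-.2448,-.23,-.22,-.2):
  for px in((295,355),(433,385)):
    c,r=ray(s,[[180+px[0]/5,180+px[1]/5]]); r=r[0]; k=(y-c[1])/r[1]; print(y,(c+k*r).round(4))
big(d['pixels'],(320,150,400,230),6,'pics/t2.png')
E
```

```text
(0.5506, -0.2448, 0.0213) [374.46306524 429.69880165]
(0.5506, -0.2448, 0.0) [375.36074205 479.24561137]
(0.5506, -0.2448, 0.054) [373.03267829 351.11328739]
(0.5296, -0.2448, 0.028) [321.62760752 401.03463346]
(0.5716, -0.2448, 0.028) [427.84698014 426.95024307]
-0.2448 [ 0.5194 -0.2448  0.0448]
-0.2448 [ 0.5736 -0.2448  0.0459]
-0.23 [ 0.5112 -0.23    0.0345]
-0.23 [ 0.567  -0.23    0.0356]
-0.22 [ 0.5056 -0.22    0.0276]
-0.22 [ 0.5624 -0.22    0.0287]
-0.2 [ 0.4945 -0.2     0.0136]
-0.2 [ 0.5534 -0.2     0.0148]
```

View pics/t2.png

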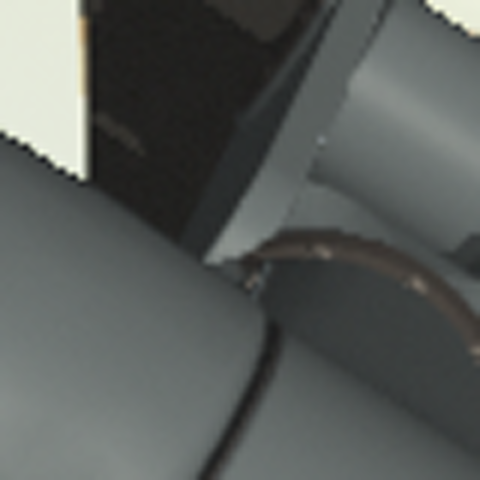

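```bash
python3 - <<'E'
from h import *
s=manip.snapshot("side")
a=s['pixels'].astype(float); a=np.clip((a/255)**0.45*255,0,255).astype(np.uint8)
big(a,(215,210,285,290),8,'pics/s3.png')
E
```

```text
(no output)
```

View pics/s3.png

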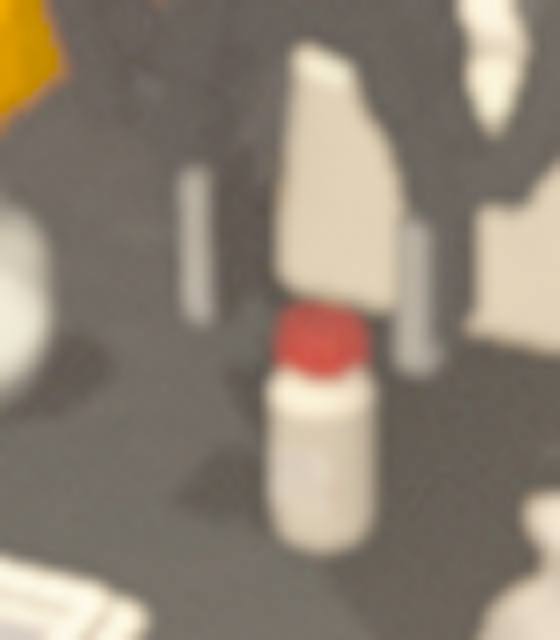

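```bash
python3 - <<'E'
from h import *
s=manip.snapshot("side")['pixels'].astype(float); b=cv2.imread('pics/side0.png').astype(float)
df=np.clip(np.abs(s-b).max(2)*8,0,255).astype(np.uint8)
loc=np.clip((s-15)*4,0,255).astype(np.uint8)
o=np.hstack([cv2.cvtColor(df,cv2.COLOR_GRAY2BGR)[205:290,205:290],loc[205:290,205:290]])
cv2.imwrite('pics/df.png',cv2.resize(o,None,fx=4.6,fy=4.6,interpolation=cv2.INTER_CUBIC))
E
```

```text
(no output)
```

View pics/df.png

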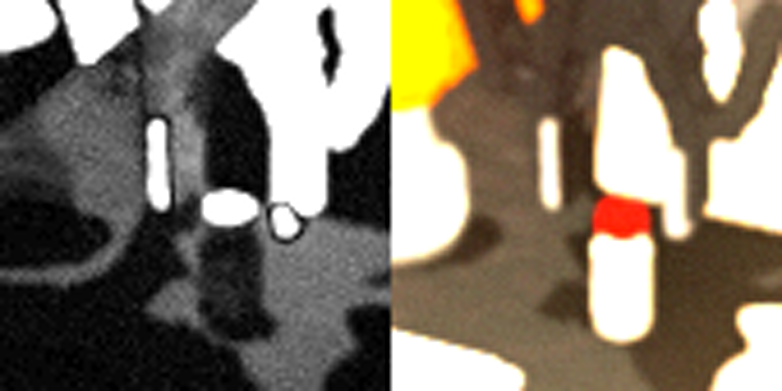

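```bash
python3 - <<'E'
from h import *
s=manip.snapshot("side")
for px in((234.6,149.6),(265.4,153)):
  for y in(-.256,-.245,-.234,-.2):
    c,r=ray(s,[px]); r=r[0]; k=(y-c[1])/r[1]; print(y,(c+k*r).round(4))
print(proj(s,[(.5256,-.256,.203),(.5256,-.256,.21),(.5256,-.234,.21),(.5256,-.256,.235)]))
print(manip.sense()['q'])
E
```

```text
-0.256 [ 0.5248 -0.256   0.2358]
-0.245 [ 0.5186 -0.245   0.2321]
-0.234 [ 0.5125 -0.234   0.2285]
-0.2 [ 0.4935 -0.2     0.2171]
-0.256 [ 0.5773 -0.256   0.2369]
-0.245 [ 0.5723 -0.245   0.2333]
-0.234 [ 0.5673 -0.234   0.2296]
-0.2 [ 0.5518 -0.2     0.2184]
[[235.85058816 169.68946474]
 [235.68710522 165.49046008]
 [242.14528257 161.54723874]
 [235.08821551 150.15014078]]
[-6.02344191e-01  7.45256064e-01  1.61882933e+00 -1.32165943e-05
  7.75482941e-01 -6.03072801e-01]
```

Emit:
servo_tool --increments '[{"yaw":0,"hand":0.5,"travel":[0,0,-40]},{"yaw":0,"hand":0.74,"travel":[0,0,-40]},{"yaw":0,"hand":0.74,"travel":[0,0,-20]},{"yaw":0,"hand":0.74,"travel":[0,0,0]},{"yaw":0,"hand":0.74,"travel":[0,0,0]},{"yaw":0,"hand":0.74,"travel":[0,0,0]}]'

```text
t: 4.9
tcp_pos: [0.5499, -0.2433, 0.12]
tool_rot: [0.707, 0.707, -0.0, -0.001]
force: [0.3, -0.5, 0.7]
finger_gap: 0.258
```

```bash
python3 - <<'E'
from h import *
s=manip.snapshot("side"); big(s['pixels'],(180,130,330,290),4,'pics/s4.png')
X=manip.sense()['tcp_pos']; print(X,(proj(s,X)[0]-[180,130])*4)
E
```

```text
[ 0.54980442 -0.24328709  0.11975648] [295.82938487 344.6674201 ]
```

View pics/s4.png

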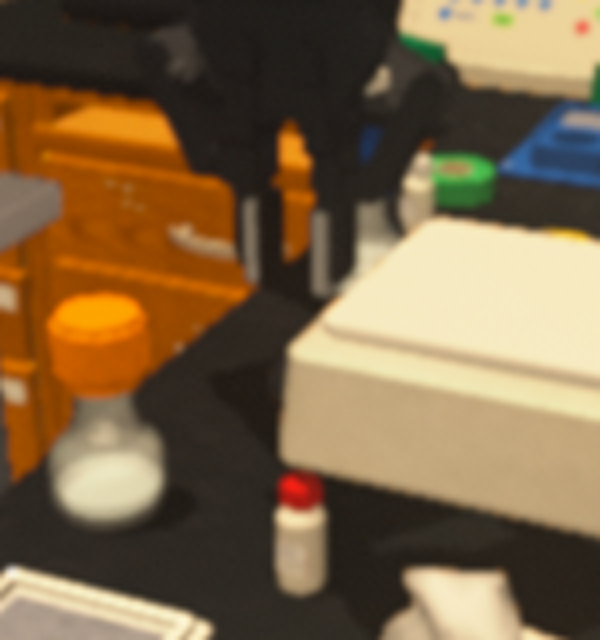

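```bash
python3 - <<'E'
from h import *
s=manip.snapshot("side")
for px in((252,282),(319,294)):
  for y in(-.2545,-.243,-.2):
    c,r=ray(s,[(180+px[0]/4,130+px[1]/4)]); r=r[0]; k=(y-c[1])/r[1]; print(y,(c+k*r).round(4))
E
```

```text
-0.2545 [ 0.5359 -0.2545  0.1507]
-0.243 [ 0.5297 -0.243   0.1449]
-0.2 [ 0.5067 -0.2     0.1234]
-0.2545 [ 0.5662 -0.2545  0.1508]
-0.243 [ 0.5607 -0.243   0.1451]
-0.2 [ 0.5403 -0.2     0.1236]
```

Emit:
servo_tool --increments '[{"yaw":0,"hand":1.0,"travel":[0,0,0]},{"yaw":0,"hand":1.0,"travel":[0,0,0]},{"yaw":0,"hand":1.0,"travel":[0,0,0]},{"yaw":0,"hand":1.0,"travel":[0,0,0]}]'

```text
t: 5.4
tcp_pos: [0.5508, -0.244, 0.121]
tool_rot: [0.707, 0.707, -0.0, -0.0]
force: [1.0, -0.0, 0.3]
finger_gap: 0.001
```

```bash
python3 - <<'E'
from h import *
s=manip.snapshot("side"); big(s['pixels'],(215,150,290,230),8,'pics/s5.png')
X=manip.sense()['tcp_pos']; print(X,(proj(s,X)[0]-[215,150])*8)
d=manip.snapshot("top"); cv2.imwrite('pics/t5.png',d['pixels'])
E
```

```text
[ 0.5508447  -0.24399292  0.12109661] [314.53789416 525.85542371]
```

View pics/s5.png

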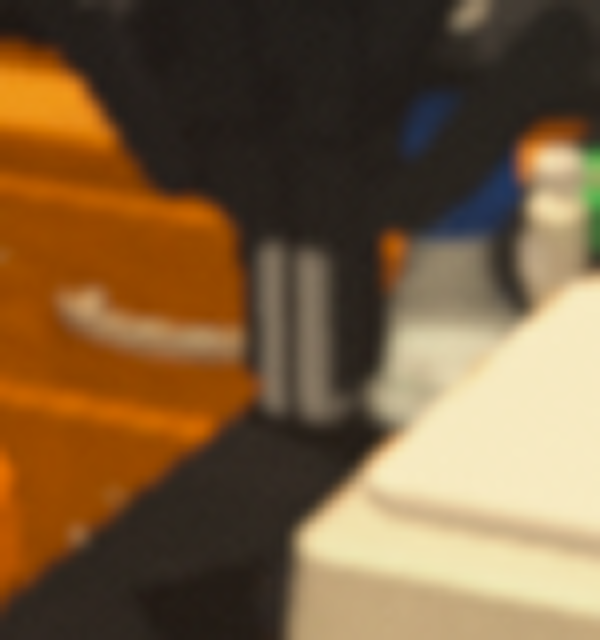

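View pics/t5.png

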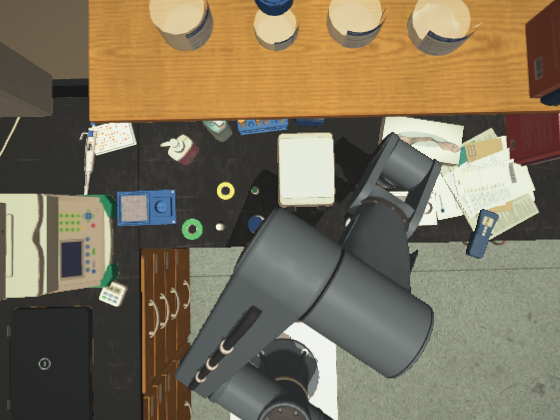

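Emit:
servo_tool --increments '[{"yaw":0,"hand":0.5,"travel":[0,0,0]},{"yaw":0,"hand":0.5,"travel":[0,0,0]},{"yaw":0,"hand":0.5,"travel":[0,0,0]},{"yaw":0,"hand":0.5,"travel":[0,0,30]},{"yaw":0,"hand":0.5,"travel":[0,0,35]},{"yaw":0,"hand":0.5,"travel":[0,0,30]},{"yaw":0,"hand":0.5,"travel":[0,0,15]},{"yaw":0,"hand":0.5,"travel":[0,0,9]},{"yaw":0,"hand":0.5,"travel":[0,0,5]},{"yaw":0,"hand":0.5,"travel":[0,0,0]},{"yaw":0,"hand":0.5,"travel":[0,0,0]}]'

```text
t: 6.6
tcp_pos: [0.5517, -0.2445, -0.0017]
tool_rot: [0.707, 0.707, 0.0, 0.001]
force: [-0.5, 0.3, 0.3]
finger_gap: 0.506
```

```bash
python3 - <<'E'
from h import *
s=manip.snapshot("side"); big(s['pixels'],(215,190,290,290),6,'pics/s6.png')
X=manip.sense()['tcp_pos']; print(X,(proj(s,X)[0]-[215,190])*6)
E
```

```text
[ 0.55169014 -0.24452975 -0.00158971] [244.15254919 519.82901049]
```

View pics/s6.png

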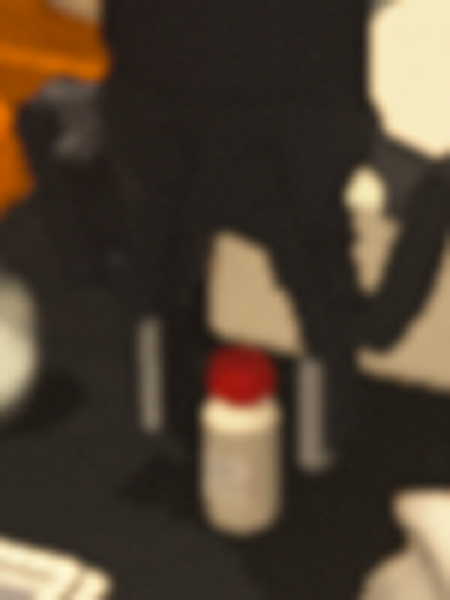

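Emit:
servo_tool --increments '[{"yaw":0,"hand":1.0,"travel":[0,0,0]},{"yaw":0,"hand":1.0,"travel":[0,0,0]},{"yaw":0,"hand":1.0,"travel":[0,0,0]},{"yaw":0,"hand":1.0,"travel":[0,0,0]},{"yaw":0,"hand":1.0,"travel":[0,0,-5]},{"yaw":0,"hand":1.0,"travel":[0,0,-30]},{"yaw":0,"hand":1.0,"travel":[0,0,-35]},{"yaw":0,"hand":1.0,"travel":[0,0,-35]},{"yaw":0,"hand":1.0,"travel":[0,0,-35]},{"yaw":0,"hand":1.0,"travel":[0,0,0]},{"yaw":0,"hand":1.0,"travel":[0,0,0]}]' --newtons 30

```text
t: 7.75
tcp_pos: [0.5509, -0.244, 0.1379]
tool_rot: [0.707, 0.707, 0.0, 0.001]
force: [0.7, -0.1, -0.4]
finger_gap: 0.233
```

```bash
python3 - <<'E'
from h import *
s=manip.snapshot("side"); big(s['pixels'],(200,120,300,280),4,'pics/s7.png')
X=manip.sense(); print(X['finger_gap'],X['tcp_pos'],(proj(s,X['tcp_pos'])[0]-[200,120])*4)
E
```

```text
0.23179557162882372 [ 0.55006865 -0.24341359  0.13657747] [215.59649218 348.71155477]
```

View pics/s7.png

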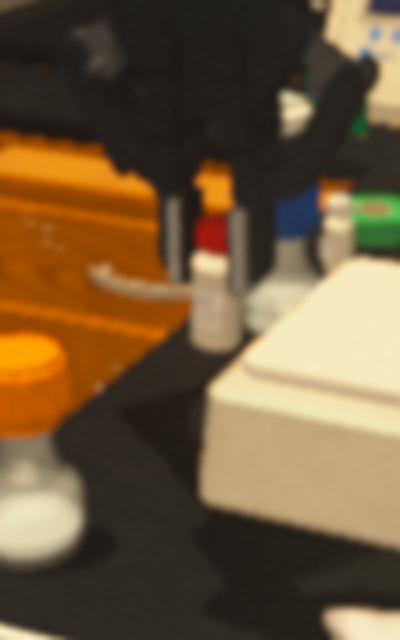

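Emit:
servo_tool --increments '[{"yaw":0,"hand":1.0,"travel":[20,-1.5,-5]},{"yaw":0,"hand":1.0,"travel":[37,-3.1,0]},{"yaw":0,"hand":1.0,"travel":[37,-3.1,0]},{"yaw":0,"hand":1.0,"travel":[37,-3.1,0]},{"yaw":0,"hand":1.0,"travel":[37,-3.1,0]},{"yaw":0,"hand":1.0,"travel":[37,-3.1,0]},{"yaw":0,"hand":1.0,"travel":[37,-3.1,0]},{"yaw":0,"hand":1.0,"travel":[37,-3.1,0]},{"yaw":0,"hand":1.0,"travel":[37,-3.1,0]},{"yaw":0,"hand":1.0,"travel":[37,-3.1,0]},{"yaw":0,"hand":1.0,"travel":[37,-3.1,0]},{"yaw":0,"hand":1.0,"travel":[37,-3.1,0]},{"yaw":0,"hand":1.0,"travel":[37,-3.1,0]},{"yaw":0,"hand":1.0,"travel":[37,-3.1,0]},{"yaw":0,"hand":1.0,"travel":[37,-3.1,0]},{"yaw":0,"hand":1.0,"travel":[37,-3.1,0]},{"yaw":0,"hand":1.0,"travel":[17,-1.5,0]},{"yaw":0,"hand":1.0,"travel":[0,0,0]},{"yaw":0,"hand":1.0,"travel":[0,0,0]},{"yaw":0,"hand":1.0,"travel":[0,0,0]}]'

```text
t: 9.8
tcp_pos: [0.5004, 0.3464, 0.1417]
tool_rot: [0.707, 0.707, -0.001, -0.0]
force: [0.4, -0.6, 0.3]
finger_gap: 0.227
```

```bash
python3 - <<'E'
from h import *
s=manip.snapshot("side"); big(s['pixels'],(250,80,400,220),5,'pics/s8.png')
X=manip.sense(); print(X['finger_gap'],X['tcp_pos'],X['tool_rot'],(proj(s,X['tcp_pos'])[0]-[250,80])*5)
d=manip.snapshot("top"); cv2.imwrite('pics/t8.png',d['pixels'])
# scene w/o arm at left part? socket from side image
E
```

```text
0.23201540657322856 [0.50077725 0.34636227 0.14191543] [ 7.07439536e-01  7.06773508e-01 -7.08628480e-04 -9.25799919e-05] [375.09301303 237.05972185]
```

View pics/s8.png

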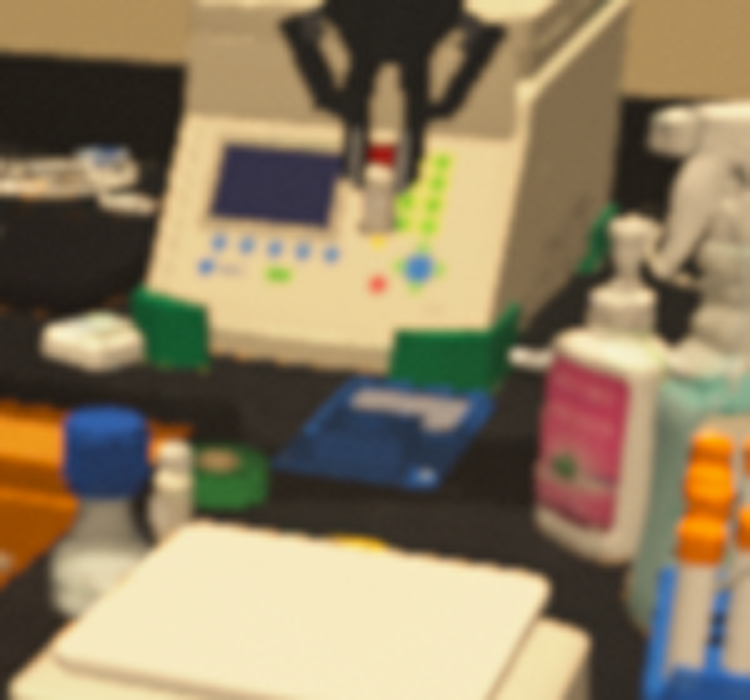

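View pics/t8.png

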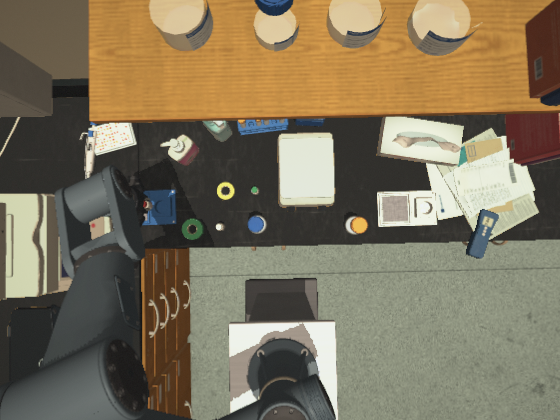

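```bash
python3 - <<'E'
from h import *
d=manip.snapshot("top"); X=manip.sense()['tcp_pos']
for dz in(.0,.03,.055): print(proj(d,X+[0,0,dz]))
big(d['pixels'],(100,170,190,240),8,'pics/t9.png')
E
```

```text
[[148.97507887 204.92593611]]
[[145.35359646 204.38139471]]
[[142.17842193 203.90395082]]
```

View pics/t9.png

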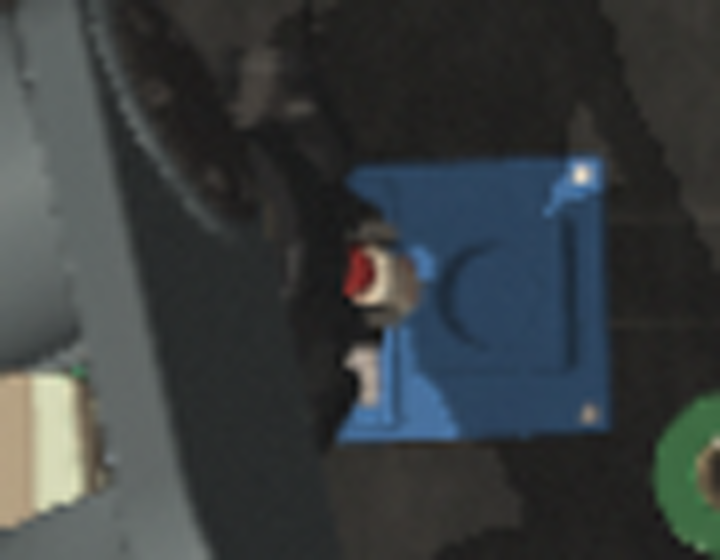

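```bash
python3 - <<'E'
from h import *
d=manip.snapshot("top")
for c in [(.5015,.3472),(.4795,-.435)]:
  for z in(.026,.006):
    print(c,z,[proj(d,(c[0]+a,c[1]+b,z)).round(1).tolist() for a,b in((0,0),(0,.019),(0,-.019),(.019,0),(-.019,0))])
im=cv2.imread('pics/top0.png'); h=np.hstack([cv2.resize(im[185:230,140:185],None,fx=8,fy=8,interpolation=cv2.INTER_CUBIC),cv2.resize(im[185:230,400:445],None,fx=8,fy=8,interpolation=cv2.INTER_CUBIC)])
h=np.clip(h*1.,0,255); cv2.imwrite('pics/soc.png',h)
E
```

```text
(0.5015, 0.3472) 0.026 [[[161.1, 206.7]], [[154.7, 206.8]], [[167.6, 206.5]], [[161.1, 200.2]], [[161.2, 213.1]]]
(0.5015, 0.3472) 0.006 [[[163.0, 206.9]], [[156.7, 207.1]], [[169.4, 206.8]], [[162.9, 200.6]], [[163.1, 213.3]]]
(0.4795, -0.435) 0.026 [[[426.3, 207.9]], [[419.9, 208.1]], [[432.7, 207.8]], [[426.1, 201.5]], [[426.5, 214.3]]]
(0.4795, -0.435) 0.006 [[[423.9, 208.2]], [[417.6, 208.3]], [[430.3, 208.0]], [[423.7, 201.8]], [[424.2, 214.5]]][ WARN:0@1.338] global loadsave.cpp:1063 imwrite_ Unsupported depth image for selected encoder is fallbacked to CV_8U.
```

View pics/soc.png

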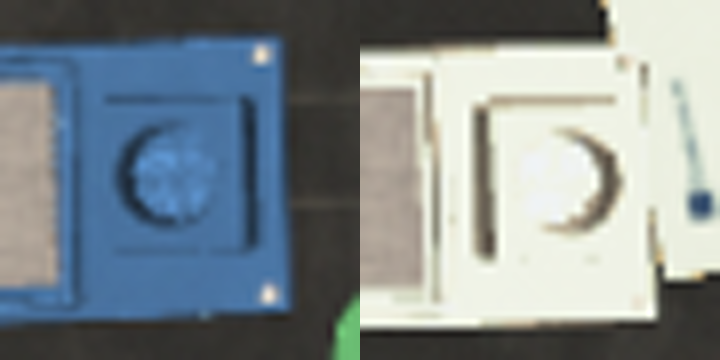

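Emit:
servo_tool --increments '[{"yaw":0,"hand":1.0,"travel":[0.8,0.7,30]},{"yaw":0,"hand":1.0,"travel":[0,0,35]},{"yaw":0,"hand":1.0,"travel":[0,0,25]},{"yaw":0,"hand":1.0,"travel":[0,0,20]},{"yaw":0,"hand":1.0,"travel":[0,0,15]},{"yaw":0,"hand":1.0,"travel":[0,0,8]},{"yaw":0,"hand":1.0,"travel":[0,0,3]},{"yaw":0,"hand":1.0,"travel":[0,0,0]},{"yaw":0,"hand":1.0,"travel":[0,0,0]}]'

```text
t: 10.9
tcp_pos: [0.5023, 0.3491, 0.0072]
tool_rot: [0.707, 0.707, 0.001, 0.0]
force: [0.2, 0.2, -0.5]
finger_gap: 0.228
```

```bash
python3 - <<'E'
from h import *
s=manip.snapshot("side"); big(s['pixels'],(285,110,360,180),8,'pics/s10.png')
E
```

```text
(no output)
```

View pics/s10.png

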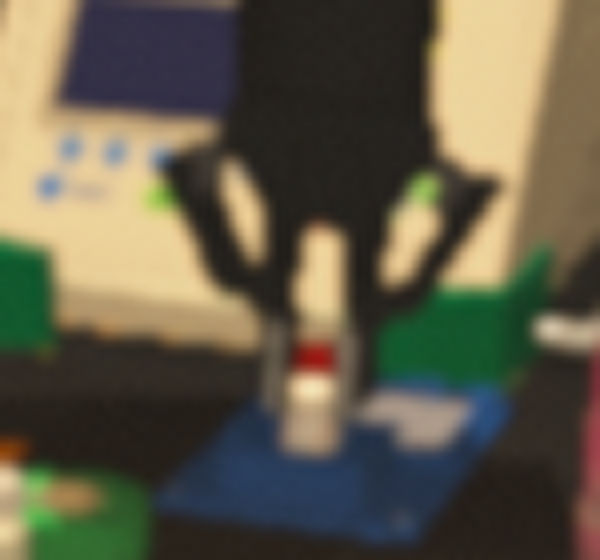

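```bash
python3 - <<'E'
from h import *
s=manip.snapshot("side"); X=manip.sense()['tcp_pos'];print(X)
f=lambda p:((proj(s,p)[0]-[285,110])*8).round()
for z in(-.0017,.052,.026,.044): print(z,f(X+[0,0,z]))
for p in[(.5015,.347,.026),(.5015,.328,.026),(.5015,.366,.026),(.4735,.319,.026),(.5295,.319,.026),(.4735,.375,.026),(.5295,.375,.026)]: print(p,f(p))
for z in(.006,.012,.03): print('back wall hole',z,f((.5015,.366,z)))
E
```

```text
[0.5022754  0.34911055 0.00722561]
-0.0017 [304. 482.]
0.052 [313. 350.]
0.026 [309. 415.]
0.044 [311. 370.]
(0.5015, 0.347, 0.026) [304. 434.]
(0.5015, 0.328, 0.026) [290. 448.]
(0.5015, 0.366, 0.026) [318. 420.]
(0.4735, 0.319, 0.026) [214. 445.]
(0.5295, 0.319, 0.026) [354. 464.]
(0.4735, 0.375, 0.026) [257. 404.]
(0.5295, 0.375, 0.026) [392. 422.]
back wall hole 0.006 [315. 467.]
back wall hole 0.012 [316. 453.]
back wall hole 0.03 [318. 410.]
```

Emit:
servo_tool --increments '[{"yaw":0,"hand":1.0,"travel":[-1,0,1.5]},{"yaw":0,"hand":1.0,"travel":[0,0,0]},{"yaw":0,"hand":0.6,"travel":[0,0,0]},{"yaw":0,"hand":0.6,"travel":[0,0,0]},{"yaw":0,"hand":0.6,"travel":[0,0,0]},{"yaw":0,"hand":0.6,"travel":[0,0,-15]},{"yaw":0,"hand":0.6,"travel":[0,0,-30]},{"yaw":0,"hand":0.3,"travel":[0,0,-40]},{"yaw":0,"hand":0.1,"travel":[0,0,-40]},{"yaw":0,"hand":0.1,"travel":[0,0,0]}]'

```text
t: 12.0
tcp_pos: [0.5059, 0.3499, 0.137]
tool_rot: [0.707, 0.707, 0.006, 0.002]
force: [0.6, 0.2, -0.2]
finger_gap: 0.887
```

```bash
python3 - <<'E'
from h import *
s=manip.snapshot("side"); d=manip.snapshot("top")
h=np.hstack([cv2.resize(d['pixels'][180:240,110:210],None,fx=4,fy=4,interpolation=cv2.INTER_CUBIC),cv2.resize(s['pixels'][130:190,280:380],None,fx=4,fy=4,interpolation=cv2.INTER_CUBIC)]); cv2.imwrite('pics/c11.png',h)
b=blobs(d,(40,80,40),(85,255,255),(175,210,215,245),100)
for c,st in b[0]: print(c,st,onplane(d,[c],.02))
E
```

```text
[192.08156028 228.68439716] [182 218  21  22 282] [[0.43440115 0.25801547 0.02      ]]
```

View pics/c11.png

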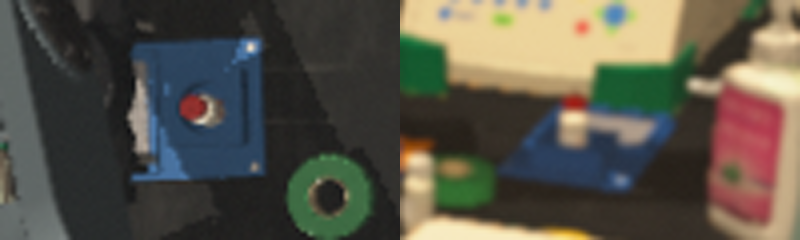

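Emit:
servo_tool --increments '[{"yaw":0,"hand":0.0,"travel":[-30,-20,0]},{"yaw":0,"hand":0.0,"travel":[-30,-25,0]},{"yaw":0,"hand":0.0,"travel":[-25,-20,10]},{"yaw":0,"hand":0.0,"travel":[-5,-5,25]},{"yaw":0,"hand":0.0,"travel":[0,0,30]},{"yaw":0,"hand":0.0,"travel":[0,0,30]},{"yaw":0,"hand":0.0,"travel":[0,0,20]},{"yaw":0,"hand":0.0,"travel":[0,0,0]},{"yaw":0,"hand":0.0,"travel":[0,0,0]}]'

```text
t: 13.0
tcp_pos: [0.4307, 0.2574, 0.014]
tool_rot: [0.707, 0.707, -0.001, -0.001]
force: [0.5, 0.3, 0.3]
finger_gap: 0.998
```

```bash
python3 - <<'E'
from h import *
s=manip.snapshot("side"); d=manip.snapshot("top")
h=np.hstack([cv2.resize(d['pixels'][180:255,150:230],None,fx=5,fy=5,interpolation=cv2.INTER_CUBIC),cv2.resize(s['pixels'][120:195,250:330],None,fx=5,fy=5,interpolation=cv2.INTER_CUBIC)]); cv2.imwrite('pics/c12.png',h)
print(manip.sense()['tcp_pos'])
f=lambda p:((proj(s,p)[0]-[250,120])*5).round()
X=manip.sense()['tcp_pos']
for dx in(-.0425,.0425): print([f(X+[dx,-.011,z]) for z in(.027,.037,.04)])
E
```

```text
[0.43195094 0.25783974 0.0153075 ]
[array([139., 219.]), array([139., 203.]), array([139., 198.])]
[array([273., 238.]), array([274., 222.]), array([274., 217.])]
```

View pics/c12.png

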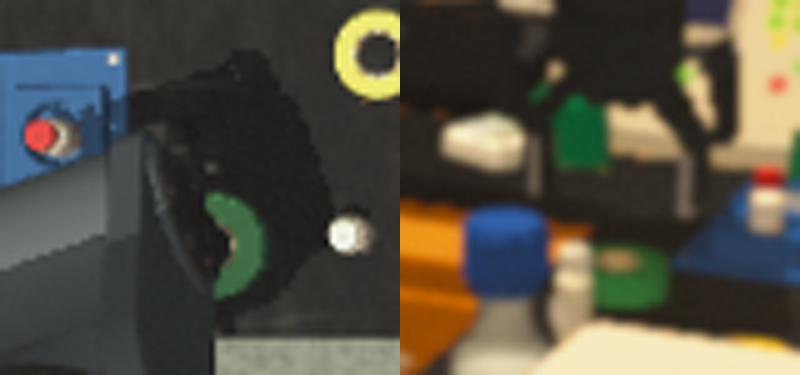

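Emit:
servo_tool --increments '[{"yaw":0,"hand":0.0,"travel":[0,2.5,15]},{"yaw":0,"hand":0.0,"travel":[0,0,15]},{"yaw":0,"hand":0.0,"travel":[0,0,11]},{"yaw":0,"hand":0.0,"travel":[0,0,0]},{"yaw":0,"hand":0.0,"travel":[0,0,0]}]'

```text
t: 13.6
tcp_pos: [0.4343, 0.2578, -0.0258]
tool_rot: [0.707, 0.707, 0.0, 0.0]
force: [-0.7, -0.6, -0.6]
finger_gap: 0.999
```

```bash
python3 - <<'E'
from h import *
s=manip.snapshot("side")
cv2.imwrite('pics/c13.png',cv2.resize(s['pixels'][120:195,250:330],None,fx=8,fy=8,interpolation=cv2.INTER_CUBIC))
X=manip.sense()['tcp_pos'];print(X)
f=lambda p:((proj(s,p)[0]-[250,120])*8).round()
for dx in(-.046,.046): print([f(X+[dx,-.011,z]) for z in(.027,.037,.041)])
E
```

```text
[ 0.4344833   0.2578563  -0.02569207]
[array([219., 453.]), array([219., 428.]), array([219., 418.])]
[array([448., 488.]), array([449., 463.]), array([450., 452.])]
```

View pics/c13.png

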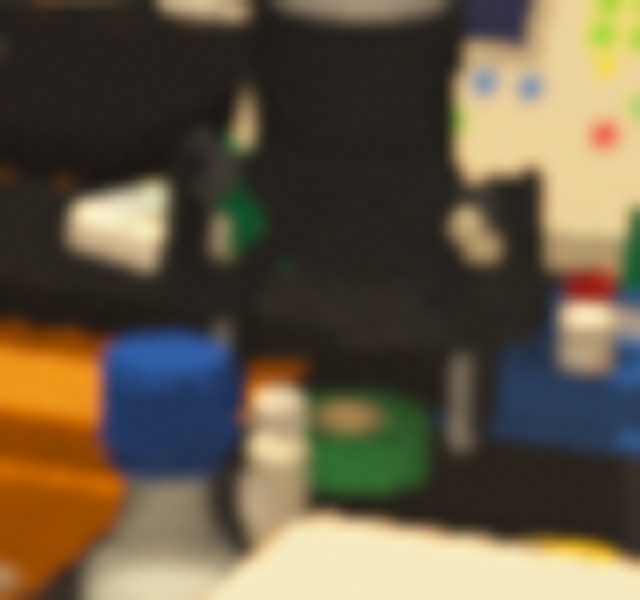

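Emit:
servo_tool --increments '[{"yaw":0,"hand":1.0,"travel":[0,0,0]},{"yaw":0,"hand":1.0,"travel":[0,0,0]},{"yaw":0,"hand":1.0,"travel":[0,0,0]},{"yaw":0,"hand":1.0,"travel":[0,0,0]},{"yaw":0,"hand":1.0,"travel":[0,0,0]}]' --newtons 30

```text
t: 14.15
tcp_pos: [0.4346, 0.2579, -0.0253]
tool_rot: [0.707, 0.707, 0.001, 0.0]
force: [-0.7, -0.2, 5.8]
finger_gap: 0.702
```

```bash
python3 - <<'E'
from h import *
s=manip.snapshot("side")
cv2.imwrite('pics/c14.png',cv2.resize(s['pixels'][120:195,250:330],None,fx=8,fy=8,interpolation=cv2.INTER_CUBIC))
X=manip.sense();print(X['tcp_pos'],X['force'],X['finger_gap'])
E
```

```text
[ 0.43455923  0.25784519 -0.0253139 ] [-0.60717415 -0.4692106   5.43691028] 0.6992904247255611
```

View pics/c14.png

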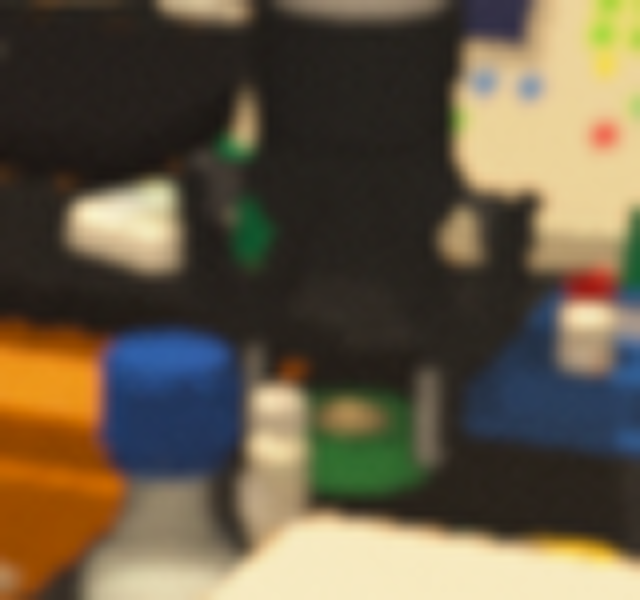

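Emit:
servo_tool --increments '[{"yaw":0,"hand":1.0,"travel":[0,0,-10]},{"yaw":0,"hand":1.0,"travel":[0,0,-35]},{"yaw":0,"hand":1.0,"travel":[0,0,-40]},{"yaw":0,"hand":1.0,"travel":[10,5,-30]},{"yaw":0,"hand":1.0,"travel":[30,12,0]},{"yaw":0,"hand":1.0,"travel":[35,13,0]},{"yaw":0,"hand":1.0,"travel":[35,13,0]},{"yaw":0,"hand":1.0,"travel":[35,13,0]},{"yaw":0,"hand":1.0,"travel":[25,8,0]},{"yaw":0,"hand":1.0,"travel":[7,2,0]},{"yaw":0,"hand":1.0,"travel":[0,0,0]},{"yaw":0,"hand":1.0,"travel":[0,0,0]},{"yaw":0,"hand":1.0,"travel":[0,0,0]}]'

```text
t: 15.5
tcp_pos: [0.4993, 0.4332, 0.0887]
tool_rot: [0.707, 0.707, -0.001, -0.0]
force: [0.4, -0.4, -0.4]
finger_gap: 0.704
```

```bash
python3 - <<'E'
from h import *
s=manip.snapshot("side");d=manip.snapshot("top")
h=np.hstack([cv2.resize(d['pixels'][170:250,90:180],None,fx=4.4,fy=4.4,interpolation=cv2.INTER_CUBIC),cv2.resize(s['pixels'][90:170,290:380],None,fx=4.4,fy=4.4,interpolation=cv2.INTER_CUBIC)]); cv2.imwrite('pics/c15.png',h)
X=manip.sense();print(X['tcp_pos'],X['force'],X['finger_gap'],X['tool_rot'])
E
```

```text
[0.49967578 0.43349797 0.0888059 ] [-0.33065934 -0.01693186 -0.59167017] 0.7024284869243804 [ 7.07220673e-01  7.06992665e-01 -5.35358737e-04 -7.05275423e-05]
```

View pics/c15.png

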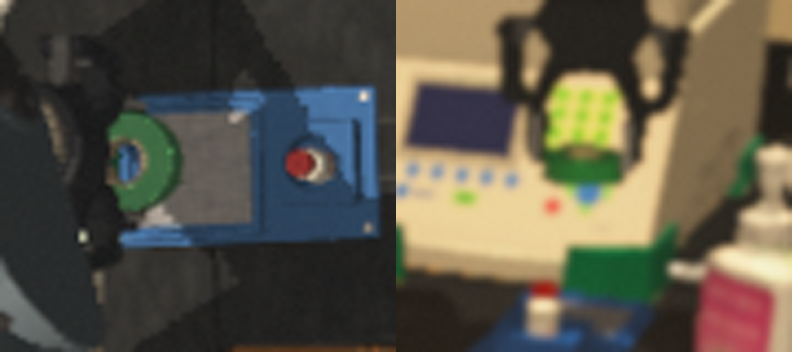

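```bash
python3 - <<'E'
from h import *
d=manip.snapshot("top");X=manip.sense()['tcp_pos']
C=X+[0,0,.0455]
print(proj(d,[C,C+[0,-.031,0],C+[.031,0,0],C+[-.031,0,0]]))
E
```

```text
[[117.59132057 206.29818551]
 [129.08365142 206.02837496]
 [117.4985018  194.81001183]
 [117.6856832  217.8114262 ]]
```

Emit:
servo_tool --increments '[{"yaw":0,"hand":1.0,"travel":[1,1,25]},{"yaw":0,"hand":1.0,"travel":[0,0,30]},{"yaw":0,"hand":1.0,"travel":[0,0,20]},{"yaw":0,"hand":1.0,"travel":[0,0,15]},{"yaw":0,"hand":1.0,"travel":[0,0,10]},{"yaw":0,"hand":1.0,"travel":[0,0,5]},{"yaw":0,"hand":1.0,"travel":[0,0,0]},{"yaw":0,"hand":1.0,"travel":[0,0,0]}]'

```text
t: 16.45
tcp_pos: [0.5017, 0.4361, -0.0154]
tool_rot: [0.707, 0.707, 0.001, 0.0]
force: [-0.8, -0.1, -1.2]
finger_gap: 0.701
```

```bash
python3 - <<'E'
from h import *
s=manip.snapshot("side")
cv2.imwrite('pics/c16.png',cv2.resize(s['pixels'][110:180,290:370],None,fx=8,fy=8,interpolation=cv2.INTER_CUBIC))
X=manip.sense();print(X['tcp_pos'],X['force'],X['finger_gap'])
E
```

```text
[ 0.50173265  0.43624462 -0.01524411] [-0.12918104  0.39892391 -0.42348581] 0.7010144013635706
```

View pics/c16.png

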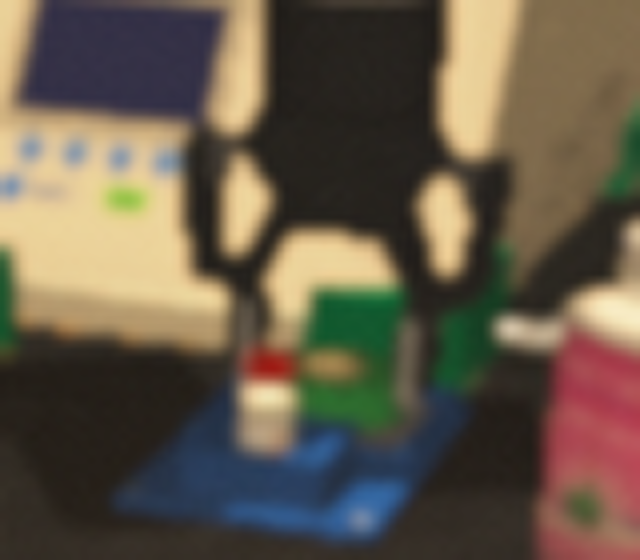

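Emit:
servo_tool --increments '[{"yaw":0,"hand":1.0,"travel":[-1,-1,2]},{"yaw":0,"hand":1.0,"travel":[0,0,1.5]},{"yaw":0,"hand":1.0,"travel":[0,0,0]},{"yaw":0,"hand":1.0,"travel":[0,0,0]}]'

```text
t: 16.9
tcp_pos: [0.5001, 0.4349, -0.0192]
tool_rot: [0.707, 0.707, 0.0, 0.0]
force: [-0.4, -0.8, 3.5]
finger_gap: 0.703
```

Emit:
servo_tool --increments '[{"yaw":0,"hand":0.15,"travel":[0,0,0]},{"yaw":0,"hand":0.15,"travel":[0,0,0]},{"yaw":0,"hand":0.15,"travel":[0,0,0]},{"yaw":0,"hand":0.15,"travel":[0,0,-10]},{"yaw":0,"hand":0.1,"travel":[0,0,-30]},{"yaw":0,"hand":0.1,"travel":[0,0,-40]},{"yaw":0,"hand":0.1,"travel":[0,0,-30]},{"yaw":0,"hand":0.1,"travel":[-35,5,-10]},{"yaw":0,"hand":0.1,"travel":[-40,6,0]},{"yaw":0,"hand":0.1,"travel":[-40,6,0]},{"yaw":0,"hand":0.1,"travel":[-40,6,0]},{"yaw":0,"hand":0.1,"travel":[-40,6,0]},{"yaw":0,"hand":0.1,"travel":[-40,6,0]},{"yaw":0,"hand":0.1,"travel":[-35,6,0]},{"yaw":0,"hand":0.1,"travel":[-7,4,0]},{"yaw":0,"hand":0.1,"travel":[0,0,0]},{"yaw":0,"hand":0.1,"travel":[0,0,0]}]'

```text
t: 18.6
tcp_pos: [0.5452, 0.1586, 0.1006]
tool_rot: [0.707, 0.707, 0.0, -0.0]
force: [0.1, 1.2, 0.1]
finger_gap: 0.9
```

```bash
python3 - <<'E'
from h import *
s=manip.snapshot("side");d=manip.snapshot("top")
h=np.hstack([cv2.resize(d['pixels'][170:250,100:250],None,fx=3,fy=3,interpolation=cv2.INTER_CUBIC),cv2.resize(s['pixels'][120:200,290:390],None,fx=3,fy=3,interpolation=cv2.INTER_CUBIC)]); cv2.imwrite('pics/c17.png',h)
X=manip.sense();print(X['tcp_pos'],X['force'],X['finger_gap'])
for c,st in blobs(d,(40,80,40),(85,255,255),(115,185,155,230),50)[0]: print(c,st,onplane(d,[c],.026))
for c,st in blobs(d,(22,100,80),(35,255,255),(200,170,250,210),50)[0]: print(c,st,onplane(d,[c],.013))
E
```

```text
[0.54478746 0.15921178 0.10032167] [-0.02991098  1.03524034  0.04987505] 0.9027710577652013
[131.79044118 207.65073529] [121 198  22  20 272] [[0.50060448 0.43397394 0.026     ]]
```

View pics/c17.png

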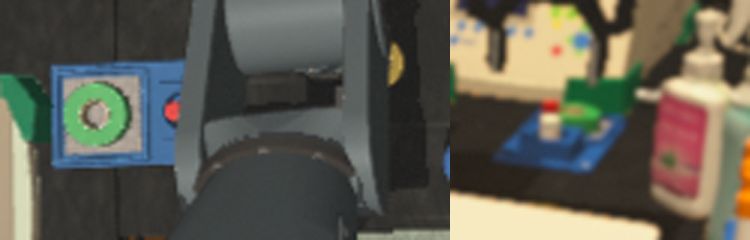

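Emit:
servo_tool --increments '[{"yaw":0,"hand":0.1,"travel":[-1,1.3,25]},{"yaw":0,"hand":0.1,"travel":[0,0,35]},{"yaw":0,"hand":0.1,"travel":[0,0,30]},{"yaw":0,"hand":0.1,"travel":[0,0,20]},{"yaw":0,"hand":0.1,"travel":[0,0,13]},{"yaw":0,"hand":0.1,"travel":[0,0,7]},{"yaw":0,"hand":0.1,"travel":[0,0,0]},{"yaw":0,"hand":0.1,"travel":[0,0,0]}]'

```text
t: 19.5
tcp_pos: [0.5472, 0.1572, -0.0291]
tool_rot: [0.707, 0.708, 0.001, 0.0]
force: [0.2, 0.6, -0.7]
finger_gap: 0.896
```

```bash
python3 - <<'E'
from h import *
s=manip.snapshot("side")
cv2.imwrite('pics/c18.png',cv2.resize(s['pixels'][110:190,270:360],None,fx=7,fy=7,interpolation=cv2.INTER_CUBIC))
X=manip.sense();print(X['tcp_pos'],X['force'],X['finger_gap'])
E
```

```text
[ 0.54738756  0.15708081 -0.02879359] [ 0.29131922  0.03601228 -0.29742635] 0.9020504035202429
```

View pics/c18.png

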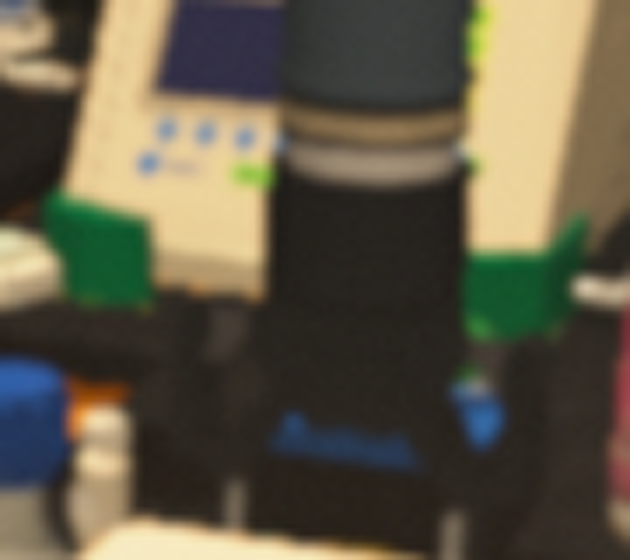

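Emit:
servo_tool --increments '[{"yaw":0,"hand":0.1,"travel":[1,-1,1]},{"yaw":0,"hand":0.1,"travel":[0,0,0]},{"yaw":0,"hand":1.0,"travel":[0,0,0]},{"yaw":0,"hand":1.0,"travel":[0,0,0]},{"yaw":0,"hand":1.0,"travel":[0,0,0]},{"yaw":0,"hand":1.0,"travel":[0,0,0]},{"yaw":0,"hand":1.0,"travel":[0,0,0]}]'

```text
t: 20.25
tcp_pos: [0.5457, 0.1578, -0.0302]
tool_rot: [0.707, 0.707, 0.0, 0.0]
force: [-0.8, 0.0, 4.8]
finger_gap: 0.583
```

Emit:
servo_tool --increments '[{"yaw":0,"hand":1.0,"travel":[0,0,-10]},{"yaw":0,"hand":1.0,"travel":[0,0,-30]},{"yaw":0,"hand":1.0,"travel":[0,0,-40]},{"yaw":0,"hand":1.0,"travel":[10,-2,-40]},{"yaw":0,"hand":1.0,"travel":[36,-6,-10]},{"yaw":0,"hand":1.0,"travel":[40,-6.5,0]},{"yaw":0,"hand":1.0,"travel":[40,-6.5,0]},{"yaw":0,"hand":1.0,"travel":[40,-6.5,0]},{"yaw":0,"hand":1.0,"travel":[40,-6.5,0]},{"yaw":0,"hand":1.0,"travel":[35,-5.5,0]},{"yaw":0,"hand":1.0,"travel":[25,-4,0]},{"yaw":0,"hand":1.0,"travel":[10,-1.5,0]},{"yaw":0,"hand":1.0,"travel":[0,0,0]},{"yaw":0,"hand":1.0,"travel":[0,0,0]},{"yaw":0,"hand":1.0,"travel":[0,0,0]}]'

```text
t: 21.75
tcp_pos: [0.5006, 0.4321, 0.0991]
tool_rot: [0.707, 0.707, -0.001, 0.0]
force: [-0.6, 0.8, -0.2]
finger_gap: 0.583
```

```bash
python3 - <<'E'
from h import *
s=manip.snapshot("side");d=manip.snapshot("top")
h=np.hstack([cv2.resize(d['pixels'][170:250,90:180],None,fx=4.4,fy=4.4,interpolation=cv2.INTER_CUBIC),cv2.resize(s['pixels'][90:170,290:380],None,fx=4.4,fy=4.4,interpolation=cv2.INTER_CUBIC)]); cv2.imwrite('pics/c19.png',h)
X=manip.sense();print(X['tcp_pos'],X['force'],X['finger_gap'],X['tool_rot'])
C=X['tcp_pos']+[0,0,.043]; print(((proj(d,[C,C+[0,-.026,0],C+[.026,0,0],C+[-.026,0,0]])-[90,170])*4.4).round())
E
```

```text
[0.50077365 0.43231398 0.0992573 ] [-0.15260897  0.3951584  -1.0143736 ] 0.5836262617828819 [ 7.07457567e-01  7.06755759e-01 -2.92394465e-04  4.09449941e-05]
[[119. 158.]
 [161. 157.]
 [118. 115.]
 [119. 200.]]
```

View pics/c19.png

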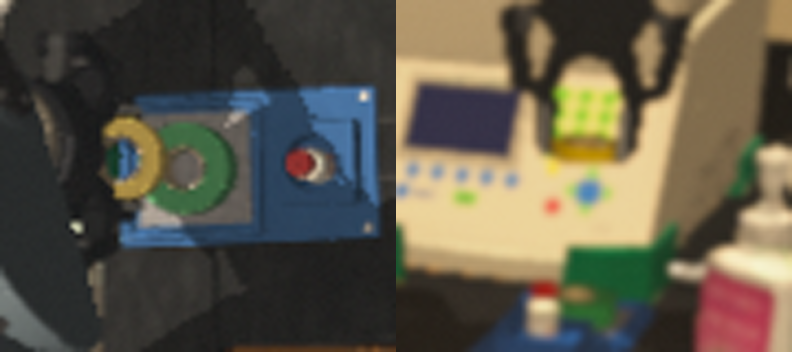

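Emit:
servo_tool --increments '[{"yaw":0,"hand":1.0,"travel":[1,0,25]},{"yaw":0,"hand":1.0,"travel":[0,0,30]},{"yaw":0,"hand":1.0,"travel":[0,0,20]},{"yaw":0,"hand":1.0,"travel":[0,0,13]},{"yaw":0,"hand":1.0,"travel":[0,0,8]},{"yaw":0,"hand":1.0,"travel":[0,0,3]},{"yaw":0,"hand":1.0,"travel":[0,0,0]},{"yaw":0,"hand":1.0,"travel":[0,0,0]},{"yaw":0,"hand":1.0,"travel":[0,0,0]}]'

```text
t: 22.75
tcp_pos: [0.5009, 0.4352, 0.0013]
tool_rot: [0.707, 0.707, 0.001, 0.0]
force: [-1.0, -0.4, 0.2]
finger_gap: 0.584
```

```bash
python3 - <<'E'
from h import *
s=manip.snapshot("side")
cv2.imwrite('pics/c20.png',cv2.resize(s['pixels'][110:180,290:370],None,fx=8,fy=8,interpolation=cv2.INTER_CUBIC))
X=manip.sense();print(X['tcp_pos'],X['force'],X['finger_gap'])
E
```

```text
[0.50082495 0.43515488 0.00116589] [-0.47812571  0.07312321 -0.4046441 ] 0.5834653591217732
```

View pics/c20.png

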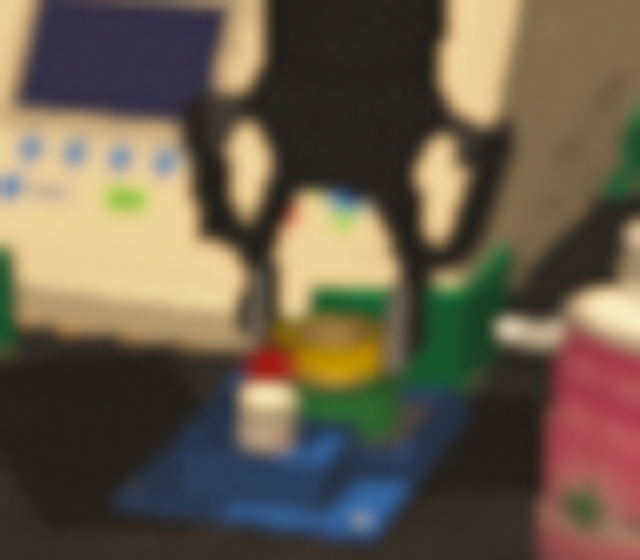

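Emit:
servo_tool --increments '[{"yaw":0,"hand":1.0,"travel":[-1,0,2]},{"yaw":0,"hand":1.0,"travel":[0,0,2]},{"yaw":0,"hand":1.0,"travel":[0,0,0.7]},{"yaw":0,"hand":1.0,"travel":[0,0,0]},{"yaw":0,"hand":1.0,"travel":[0,0,0]}]'

```text
t: 23.3
tcp_pos: [0.5003, 0.4337, -0.0046]
tool_rot: [0.707, 0.707, -0.0, -0.0]
force: [-0.3, -0.9, 0.3]
finger_gap: 0.586
```

Emit:
servo_tool --increments '[{"yaw":0,"hand":1.0,"travel":[0,0,0.7]},{"yaw":0,"hand":1.0,"travel":[0,0,0.5]},{"yaw":0,"hand":1.0,"travel":[0,0,0]},{"yaw":0,"hand":1.0,"travel":[0,0,0]}]'

```text
t: 23.7
tcp_pos: [0.5004, 0.4339, -0.0051]
tool_rot: [0.707, 0.707, 0.0, 0.0]
force: [-1.2, -1.0, 5.5]
finger_gap: 0.584
```

Contact felt (5.5 N). Release, retreat, and go toward the green vial (0.545, 0.071).

Emit:
servo_tool --increments '[{"yaw":0,"hand":0.25,"travel":[0,0,0]},{"yaw":0,"hand":0.25,"travel":[0,0,0]},{"yaw":0,"hand":0.25,"travel":[0,0,0]},{"yaw":0,"hand":0.25,"travel":[0,0,0]},{"yaw":0,"hand":0.25,"travel":[0,0,-12]},{"yaw":0,"hand":0.25,"travel":[0,0,-35]},{"yaw":0,"hand":0.5,"travel":[0,0,-40]},{"yaw":0,"hand":0.5,"travel":[-20,2,-20]},{"yaw":0,"hand":0.5,"travel":[-40,5,0]},{"yaw":0,"hand":0.5,"travel":[-45,5,0]},{"yaw":0,"hand":0.5,"travel":[-45,5,0]},{"yaw":0,"hand":0.5,"travel":[-45,6,0]},{"yaw":0,"hand":0.5,"travel":[-45,6,0]},{"yaw":0,"hand":0.5,"travel":[-45,6,0]},{"yaw":0,"hand":0.5,"travel":[-40,6,0]},{"yaw":0,"hand":0.5,"travel":[-25,3,0]},{"yaw":0,"hand":0.5,"travel":[-13,1,0]},{"yaw":0,"hand":0.5,"travel":[0,0,0]},{"yaw":0,"hand":0.5,"travel":[0,0,0]}]'

```text
t: 25.6
tcp_pos: [0.5454, 0.0716, 0.1016]
tool_rot: [0.707, 0.707, 0.0, -0.0]
force: [-0.3, 0.0, 0.0]
finger_gap: 0.504
```

```bash
python3 - <<'E'
from h import *
s=manip.snapshot("side");d=manip.snapshot("top")
h=np.hstack([cv2.resize(d['pixels'][170:250,100:260],None,fx=3,fy=3,interpolation=cv2.INTER_CUBIC),cv2.resize(s['pixels'][120:200,290:390],None,fx=3,fy=3,interpolation=cv2.INTER_CUBIC)]); cv2.imwrite('pics/c21.png',h)
X=manip.sense();print(X['tcp_pos'],X['force'],X['finger_gap'])
for c,st in blobs(d,(22,80,80),(36,255,255),(115,185,155,230),50)[0]: print('y',c,st,onplane(d,[c],.039))
b,k=blobs(d,(22,80,80),(85,255,255),(115,185,155,230),50)
cs,_=cv2.findContours(k,cv2.RETR_EXTERNAL,cv2.CHAIN_APPROX_NONE); c=max(cs,key=cv2.contourArea); e=cv2.minEnclosingCircle(c); print('union',e,onplane(d,[e[0]],.026))
E
```

```text
[0.54520747 0.07226312 0.10141633] [-0.052176   -0.29138868  0.05347665] 0.5006336711882915
y [130.52  207.605] [121 199  19  19 200] [[0.50018824 0.4330703  0.039     ]]
union ((131.4375, 207.78125), 10.92263412475586) [[0.50024319 0.43502157 0.026     ]]
```

View pics/c21.png

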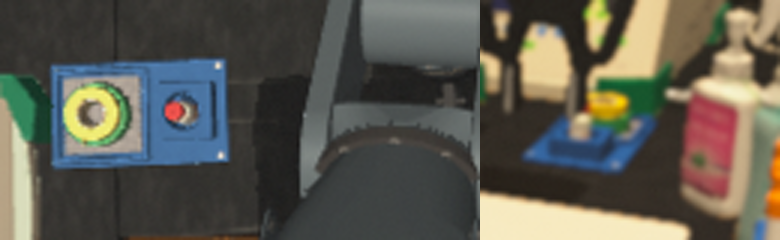

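Emit:
servo_tool --increments '[{"yaw":0,"hand":0.58,"travel":[-1,0,15]},{"yaw":0,"hand":0.58,"travel":[0,0,25]},{"yaw":0,"hand":0.58,"travel":[0,0,25]},{"yaw":0,"hand":0.58,"travel":[0,0,20]},{"yaw":0,"hand":0.58,"travel":[0,0,13]},{"yaw":0,"hand":0.58,"travel":[0,0,6]},{"yaw":0,"hand":0.58,"travel":[0,0,0]},{"yaw":0,"hand":0.58,"travel":[0,0,0]},{"yaw":0,"hand":1.0,"travel":[0,0,0]},{"yaw":0,"hand":1.0,"travel":[0,0,0]},{"yaw":0,"hand":1.0,"travel":[0,0,0]},{"yaw":0,"hand":1.0,"travel":[0,0,0]}]'

```text
t: 26.9
tcp_pos: [0.5463, 0.0698, -0.0018]
tool_rot: [0.707, 0.707, 0.001, 0.001]
force: [0.1, 0.7, 4.4]
finger_gap: 0.232
```

Emit:
servo_tool --increments '[{"yaw":0,"hand":1.0,"travel":[0,0,-10]},{"yaw":0,"hand":1.0,"travel":[0,0,-40]},{"yaw":0,"hand":1.0,"travel":[0,0,-45]},{"yaw":0,"hand":1.0,"travel":[-5,-1,-45]},{"yaw":0,"hand":1.0,"travel":[-30,-4,0]},{"yaw":0,"hand":1.0,"travel":[-40,-5,0]},{"yaw":0,"hand":1.0,"travel":[-40,-5,0]},{"yaw":0,"hand":1.0,"travel":[-40,-5,0]},{"yaw":0,"hand":1.0,"travel":[-40,-5,0]},{"yaw":0,"hand":1.0,"travel":[-40,-5,0]},{"yaw":0,"hand":1.0,"travel":[-40,-6,0]},{"yaw":0,"hand":1.0,"travel":[-40,-6,0]},{"yaw":0,"hand":1.0,"travel":[-40,-6,0]},{"yaw":0,"hand":1.0,"travel":[-40,-6,0]},{"yaw":0,"hand":1.0,"travel":[-40,-6,0]},{"yaw":0,"hand":1.0,"travel":[-40,-4,0]},{"yaw":0,"hand":1.0,"travel":[-30,-2,0]},{"yaw":0,"hand":1.0,"travel":[0,0,0]},{"yaw":0,"hand":1.0,"travel":[0,0,0]},{"yaw":0,"hand":1.0,"travel":[0,0,0]}]'

```text
t: 28.9
tcp_pos: [0.4796, -0.4337, 0.1371]
tool_rot: [0.707, 0.708, 0.0, -0.001]
force: [-0.6, -0.2, -0.2]
finger_gap: 0.231
```

```bash
python3 - <<'E'
from h import *
s=manip.snapshot("side");d=manip.snapshot("top")
h=np.hstack([cv2.resize(d['pixels'][160:260,360:460],None,fx=4,fy=4,interpolation=cv2.INTER_CUBIC),cv2.resize(s['pixels'][200:400,60:260],None,fx=2,fy=2,interpolation=cv2.INTER_CUBIC)]); cv2.imwrite('pics/c22.png',h)
X=manip.sense();print(X['tcp_pos'],X['force'],X['finger_gap'])
E
```

```text
[ 0.48005681 -0.43355797  0.13731508] [ 0.75019791 -0.31927145 -0.12828027] 0.2302620716521551
```

View pics/c22.png

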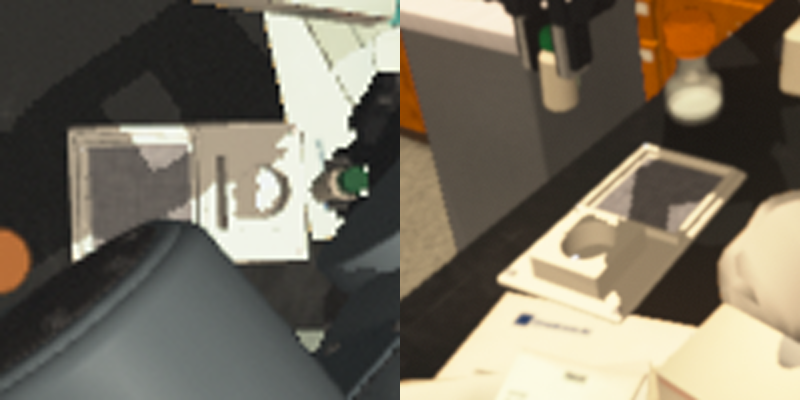

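Emit:
servo_tool --increments '[{"yaw":0,"hand":1.0,"travel":[-1,-0.5,30]},{"yaw":0,"hand":1.0,"travel":[0,0,35]},{"yaw":0,"hand":1.0,"travel":[0,0,25]},{"yaw":0,"hand":1.0,"travel":[0,0,20]},{"yaw":0,"hand":1.0,"travel":[0,0,13]},{"yaw":0,"hand":1.0,"travel":[0,0,7]},{"yaw":0,"hand":1.0,"travel":[0,0,2]},{"yaw":0,"hand":1.0,"travel":[0,0,0]},{"yaw":0,"hand":1.0,"travel":[0,0,0]}]'

```text
t: 29.9
tcp_pos: [0.4801, -0.4369, 0.0064]
tool_rot: [0.707, 0.707, -0.0, 0.001]
force: [0.7, -0.0, 0.7]
finger_gap: 0.231
```

```bash
python3 - <<'E'
from h import *
s=manip.snapshot("side")
cv2.imwrite('pics/c23.png',cv2.resize(s['pixels'][240:370,90:230],None,fx=4,fy=4,interpolation=cv2.INTER_CUBIC))
X=manip.sense();print(X['tcp_pos'],X['force'],X['finger_gap'])
E
```

```text
[ 0.48006951 -0.4369071   0.00642065] [0.11617908 0.02771367 0.45751412] 0.2292878806766618
```

View pics/c23.png

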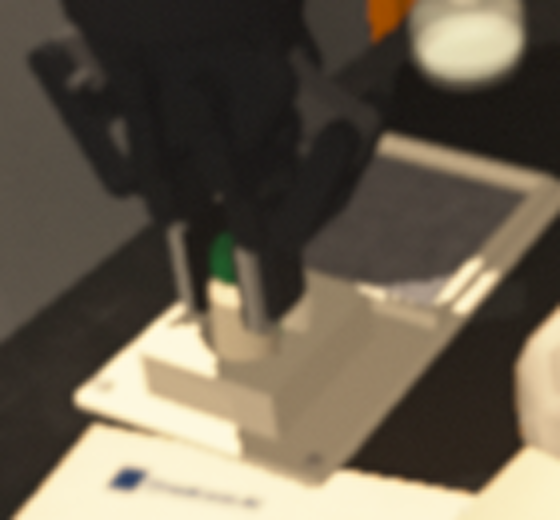

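Emit:
servo_tool --increments '[{"yaw":0,"hand":1.0,"travel":[1.5,-0.5,1.3]},{"yaw":0,"hand":1.0,"travel":[0,0,0]},{"yaw":0,"hand":0.6,"travel":[0,0,0]},{"yaw":0,"hand":0.6,"travel":[0,0,0]},{"yaw":0,"hand":0.6,"travel":[0,0,0]},{"yaw":0,"hand":0.6,"travel":[0,0,-15]},{"yaw":0,"hand":0.6,"travel":[0,0,-35]},{"yaw":0,"hand":0.3,"travel":[0,0,-45]},{"yaw":0,"hand":0.1,"travel":[0,0,-45]},{"yaw":0,"hand":0.1,"travel":[30,-2,0]},{"yaw":0,"hand":0.1,"travel":[45,-3,0]},{"yaw":0,"hand":0.1,"travel":[45,-3,0]},{"yaw":0,"hand":0.1,"travel":[45,-3,0]},{"yaw":0,"hand":0.1,"travel":[45,-3,0]},{"yaw":0,"hand":0.1,"travel":[45,-3,0]},{"yaw":0,"hand":0.1,"travel":[45,-3,0]},{"yaw":0,"hand":0.1,"travel":[45,-3,0]},{"yaw":0,"hand":0.1,"travel":[45,-3,0]},{"yaw":0,"hand":0.1,"travel":[0,0,0]},{"yaw":0,"hand":0.1,"travel":[0,0,0]}]'

```text
t: 31.95
tcp_pos: [0.4531, -0.044, 0.145]
tool_rot: [0.706, 0.708, 0.0, 0.001]
force: [0.4, 0.1, 1.0]
finger_gap: 0.899
```

```bash
python3 - <<'E'
from h import *
s=manip.snapshot("side");d=manip.snapshot("top")
h=np.hstack([cv2.resize(d['pixels'][160:260,200:460],None,fx=1.5,fy=1.5,interpolation=cv2.INTER_CUBIC),cv2.resize(s['pixels'][230:380,80:340],None,fx=1.5,fy=1.5,interpolation=cv2.INTER_CUBIC)[:150]*0]) if 0 else None
cv2.imwrite('pics/c24.png',cv2.resize(s['pixels'][140:370,80:340],None,fx=2.5,fy=2.5,interpolation=cv2.INTER_CUBIC)); cv2.imwrite('pics/c24t.png',cv2.resize(d['pixels'][160:260,200:460],None,fx=3,fy=3,interpolation=cv2.INTER_CUBIC))
X=manip.sense();print(X['tcp_pos'],X['force'],X['finger_gap'])
for c,st in blobs(d,(100,120,50),(125,255,255),(235,205,280,245))[0]: print(c,st,onplane(d,[c],.104))
for c,st in blobs(d,(40,80,40),(85,255,255),(400,190,440,230))[0]: print(c,st,onplane(d,[c],.06))
E
```

```text
[ 0.4536744  -0.04577877  0.14472968] [ 0.01824903 -0.14990045 -0.77639946] 0.8999281743988804
[254.98863636 223.55113636] [248 217  15  14 176] [[0.44492927 0.06660287 0.104     ]]
[429.88888889 208.48148148] [427 206   6   6  27] [[ 0.47651747 -0.43314765  0.06      ]]
```

View pics/c24.png

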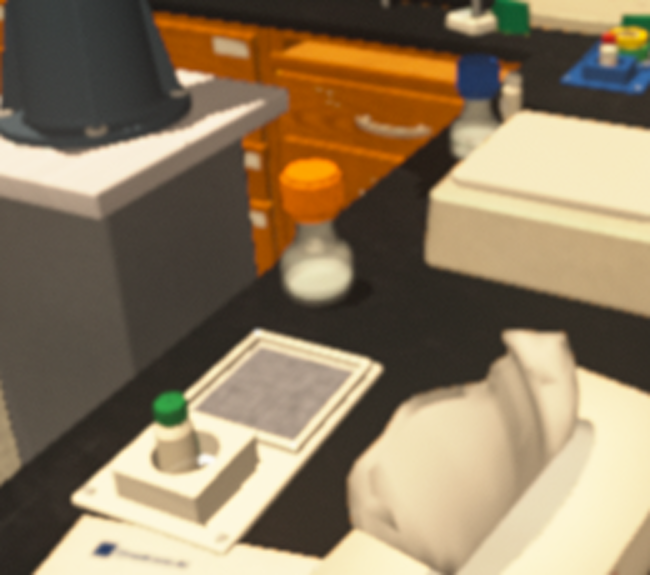

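View pics/c24t.png

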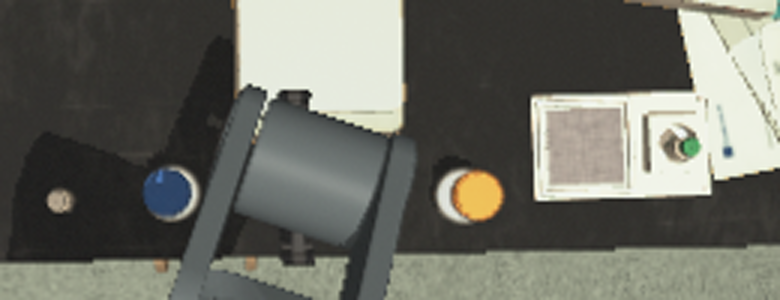

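Emit:
servo_tool --increments '[{"yaw":0,"hand":0.1,"travel":[30,-3,0]},{"yaw":0,"hand":0.1,"travel":[40,-3,0]},{"yaw":0,"hand":0.1,"travel":[30,-2,0]},{"yaw":0,"hand":0.1,"travel":[12,-1,0]},{"yaw":0,"hand":0.1,"travel":[0,0,0]},{"yaw":0,"hand":0.1,"travel":[0,0,15]},{"yaw":0,"hand":0.1,"travel":[0,0,20]},{"yaw":0,"hand":0.1,"travel":[0,0,10]},{"yaw":0,"hand":0.1,"travel":[0,0,0]},{"yaw":0,"hand":0.1,"travel":[0,0,0]}]'

```text
t: 33.05
tcp_pos: [0.4441, 0.0663, 0.0991]
tool_rot: [0.707, 0.707, -0.0, 0.0]
force: [-0.0, -0.6, -0.3]
finger_gap: 0.898
```

```bash
python3 - <<'E'
from h import *
s=manip.snapshot("side")
cv2.imwrite('pics/c25.png',cv2.resize(s['pixels'][110:210,220:330],None,fx=6,fy=6,interpolation=cv2.INTER_CUBIC))
X=manip.sense();print(X['tcp_pos'],X['force'],X['finger_gap'])
E
```

```text
[0.44426923 0.06653866 0.09940855] [ 0.32152608  0.56225949 -0.82459504] 0.8988994130897846
```

View pics/c25.png

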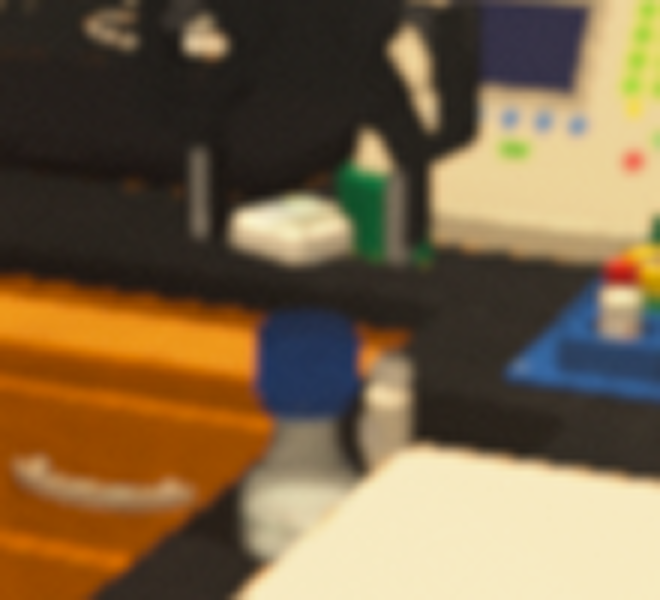

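Emit:
servo_tool --increments '[{"yaw":0,"hand":0.1,"travel":[0,0,15]},{"yaw":0,"hand":0.1,"travel":[0,0,20]},{"yaw":0,"hand":0.1,"travel":[0,0,14]},{"yaw":0,"hand":0.1,"travel":[0,0,5]},{"yaw":0,"hand":0.1,"travel":[0,0,0]},{"yaw":0,"hand":1.0,"travel":[0,0,0]},{"yaw":0,"hand":1.0,"travel":[0,0,0]},{"yaw":0,"hand":1.0,"travel":[0,0,0]},{"yaw":0,"hand":1.0,"travel":[0,0,0]},{"yaw":0,"hand":1.0,"travel":[0,0,0]},{"yaw":0,"hand":1.0,"travel":[0,0,0]}]' --newtons 50

```text
t: 34.2
tcp_pos: [0.4442, 0.0672, 0.0461]
tool_rot: [0.707, 0.707, 0.001, 0.001]
force: [-0.6, -0.4, 5.9]
finger_gap: 0.515
```

```bash
python3 - <<'E'
from h import *
s=manip.snapshot("side")
cv2.imwrite('pics/c26.png',cv2.resize(s['pixels'][110:210,220:330],None,fx=6,fy=6,interpolation=cv2.INTER_CUBIC))
X=manip.sense();print(X['tcp_pos'],X['force'],X['finger_gap'])
E
```

```text
[0.44417213 0.06716946 0.04612818] [-1.26355898  0.66862938  5.60002614] 0.512524009130028
```

View pics/c26.png

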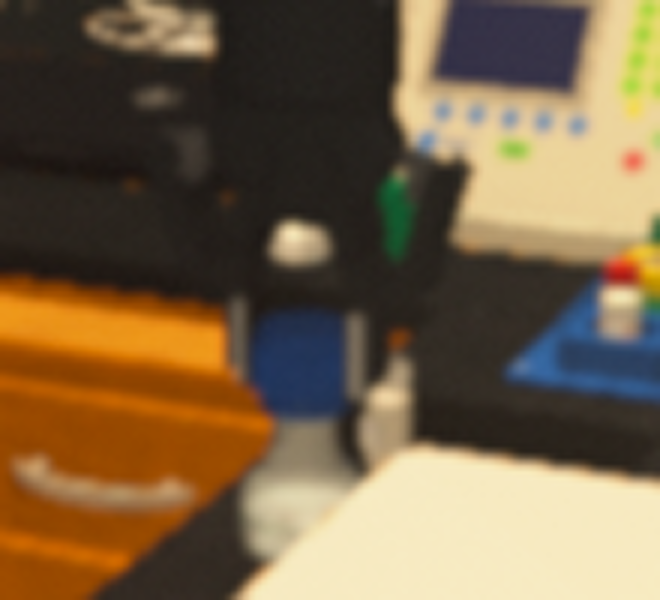

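Emit:
servo_tool --increments '[{"yaw":0,"hand":1.0,"travel":[0,0,-10]},{"yaw":0,"hand":1.0,"travel":[0,0,-30]},{"yaw":0,"hand":1.0,"travel":[0,0,-40]},{"yaw":0,"hand":1.0,"travel":[0,0,-40]},{"yaw":0,"hand":1.0,"travel":[-10,1,-30]},{"yaw":0,"hand":1.0,"travel":[-25,2,-5]},{"yaw":0,"hand":1.0,"travel":[-35,3,0]},{"yaw":0,"hand":1.0,"travel":[-40,4,0]},{"yaw":0,"hand":1.0,"travel":[-40,4,0]},{"yaw":0,"hand":1.0,"travel":[-40,4,0]},{"yaw":0,"hand":1.0,"travel":[-40,4,0]},{"yaw":0,"hand":1.0,"travel":[-40,4,0]},{"yaw":0,"hand":1.0,"travel":[-40,3,0]},{"yaw":0,"hand":1.0,"travel":[-40,3,0]},{"yaw":0,"hand":1.0,"travel":[-35,2,0]},{"yaw":0,"hand":1.0,"travel":[-20,2,0]},{"yaw":0,"hand":1.0,"travel":[-10,0,0]},{"yaw":0,"hand":1.0,"travel":[0,0,0]},{"yaw":0,"hand":1.0,"travel":[0,0,0]},{"yaw":0,"hand":1.0,"travel":[0,0,0]}]'

```text
t: 36.25
tcp_pos: [0.4796, -0.3459, 0.2]
tool_rot: [0.706, 0.708, 0.0, -0.001]
force: [0.2, -0.2, -2.4]
finger_gap: 0.516
```

```bash
python3 - <<'E'
from h import *
s=manip.snapshot("side");d=manip.snapshot("top")
cv2.imwrite('pics/c27.png',cv2.resize(s['pixels'][140:370,80:340],None,fx=2.5,fy=2.5,interpolation=cv2.INTER_CUBIC)); cv2.imwrite('pics/c27t.png',cv2.resize(d['pixels'][160:260,300:460],None,fx=4,fy=4,interpolation=cv2.INTER_CUBIC))
X=manip.sense();print(X['tcp_pos'],X['force'],X['finger_gap'])
E
```

```text
[ 0.47990532 -0.34626168  0.20012248] [ 0.29452169 -0.04657408 -2.67847165] 0.5112257431579795
```

View pics/c27.png

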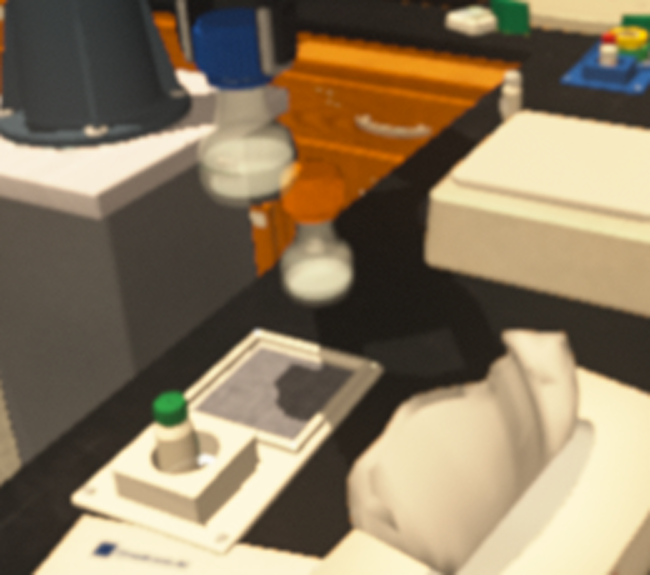

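Emit:
servo_tool --increments '[{"yaw":0,"hand":1.0,"travel":[-1,0.5,20]},{"yaw":0,"hand":1.0,"travel":[0,0,35]},{"yaw":0,"hand":1.0,"travel":[0,0,35]},{"yaw":0,"hand":1.0,"travel":[0,0,25]},{"yaw":0,"hand":1.0,"travel":[0,0,15]},{"yaw":0,"hand":1.0,"travel":[0,0,10]},{"yaw":0,"hand":1.0,"travel":[0,0,4]},{"yaw":0,"hand":1.0,"travel":[0,0,0]},{"yaw":0,"hand":1.0,"travel":[0,0,0]},{"yaw":0,"hand":1.0,"travel":[0,0,0]}]'

```text
t: 37.35
tcp_pos: [0.4811, -0.3493, 0.0571]
tool_rot: [0.707, 0.707, -0.0, 0.001]
force: [-0.6, -0.1, -2.5]
finger_gap: 0.509
```

```bash
python3 - <<'E'
from h import *
s=manip.snapshot("side")
cv2.imwrite('pics/c28.png',cv2.resize(s['pixels'][200:370,90:260],None,fx=3.5,fy=3.5,interpolation=cv2.INTER_CUBIC))
X=manip.sense();print(X['tcp_pos'],X['force'],X['finger_gap'])
E
```

```text
[ 0.48098562 -0.34927283  0.05700413] [-0.16068685 -0.0856451  -1.87990494] 0.5136468377366855
```

View pics/c28.png

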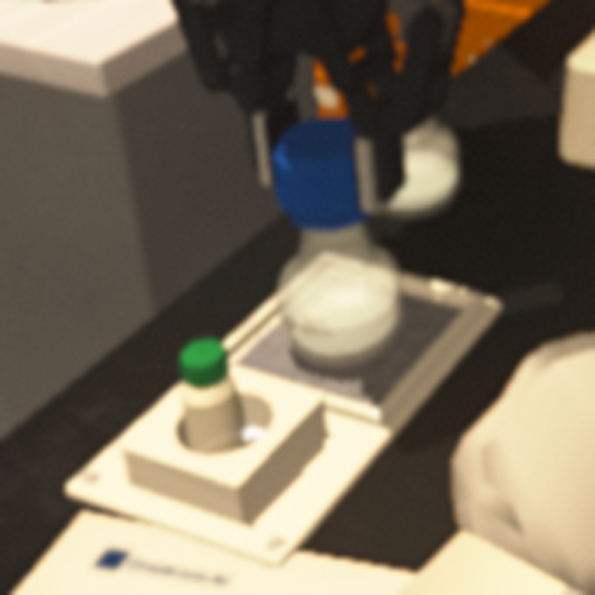

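Emit:
servo_tool --increments '[{"yaw":0,"hand":1.0,"travel":[0,0,2.5]},{"yaw":0,"hand":1.0,"travel":[0,0,1.5]},{"yaw":0,"hand":1.0,"travel":[0,0,1]},{"yaw":0,"hand":1.0,"travel":[0,0,0.5]},{"yaw":0,"hand":1.0,"travel":[0,0,0]},{"yaw":0,"hand":1.0,"travel":[0,0,0]}]'

```text
t: 38.0
tcp_pos: [0.4806, -0.3491, 0.0522]
tool_rot: [0.707, 0.707, -0.0, 0.001]
force: [-1.4, 1.5, 7.6]
finger_gap: 0.511
```

Seated (7.6 N up). Release and retreat upwards.

Emit:
servo_tool --increments '[{"yaw":0,"hand":0.2,"travel":[0,0,0]},{"yaw":0,"hand":0.2,"travel":[0,0,0]},{"yaw":0,"hand":0.2,"travel":[0,0,0]},{"yaw":0,"hand":0.2,"travel":[0,0,0]},{"yaw":0,"hand":0.2,"travel":[0,0,-12]},{"yaw":0,"hand":0.2,"travel":[0,0,-35]},{"yaw":0,"hand":0.2,"travel":[0,0,-40]},{"yaw":0,"hand":0.2,"travel":[0,0,-40]},{"yaw":0,"hand":0.2,"travel":[40,-5,0]},{"yaw":0,"hand":0.2,"travel":[45,-5,0]},{"yaw":0,"hand":0.2,"travel":[45,0,0]},{"yaw":0,"hand":0.2,"travel":[45,0,0]},{"yaw":0,"hand":0.2,"travel":[45,0,0]},{"yaw":0,"hand":0.2,"travel":[45,0,0]},{"yaw":0,"hand":0.2,"travel":[45,0,0]},{"yaw":0,"hand":0.2,"travel":[0,0,0]},{"yaw":0,"hand":0.2,"travel":[0,0,0]}]'

```text
t: 39.7
tcp_pos: [0.4704, -0.0379, 0.1783]
tool_rot: [0.706, 0.708, 0.0, 0.001]
force: [0.7, -0.1, -0.2]
finger_gap: 0.799
```

```bash
python3 - <<'E'
from h import *
s=manip.snapshot("side");d=manip.snapshot("top")
cv2.imwrite('pics/f_s.png',cv2.resize(s['pixels'][120:370,80:400],None,fx=2.3,fy=2.3,interpolation=cv2.INTER_CUBIC)); cv2.imwrite('pics/f_t.png',cv2.resize(d['pixels'][160:260,100:460],None,fx=2.2,fy=2.2,interpolation=cv2.INTER_CUBIC))
X=manip.sense();print(X['tcp_pos'],X['force'],X['t'])
for n,lo,hi,z,box in [('blue',(100,120,50),(125,255,255),.110,(375,185,420,235)),('orange',(7,120,60),(18,255,255),.104,(330,200,375,245)),('y',(22,80,80),(36,255,255),.039,(115,185,155,230)),('gv',(40,80,40),(85,255,255),.06,(415,190,440,230))]:
  for c,st in blobs(d,lo,hi,box)[0]: print(n,c.round(1),st,onplane(d,[c],z).round(4))
E
```

```text
[ 0.47082141 -0.03967724  0.17804463] [ 0.46531077 -0.04619534 -0.07220198] 39.8
blue [405.1 207.1] [397 200  17  15 200] [[ 0.4803 -0.347   0.11  ]]
orange [358.6 224.3] [351 216  17  18  75] [[ 0.4363 -0.219   0.104 ]]
y [130.5 207.6] [121 199  19  19 201] [[0.5003 0.4331 0.039 ]]
gv [429.8 208.3] [427 206   6   6  26] [[ 0.477  -0.4328  0.06  ]]
```

View pics/f_s.png

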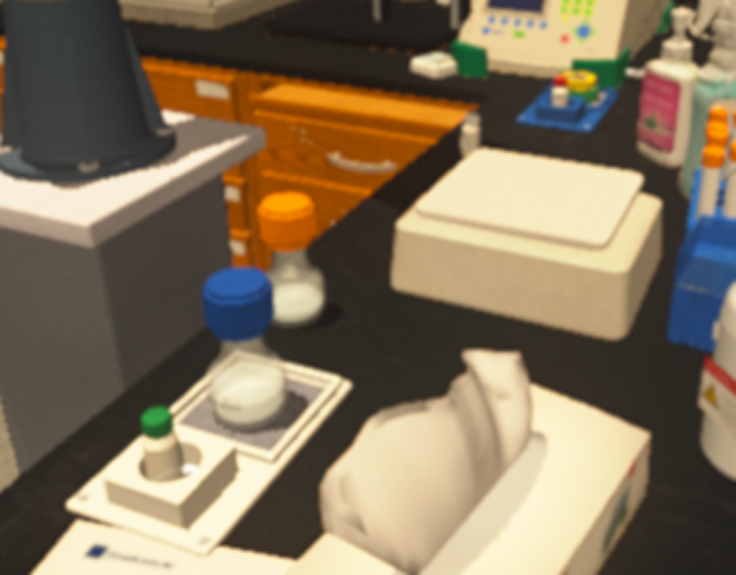

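View pics/f_t.png

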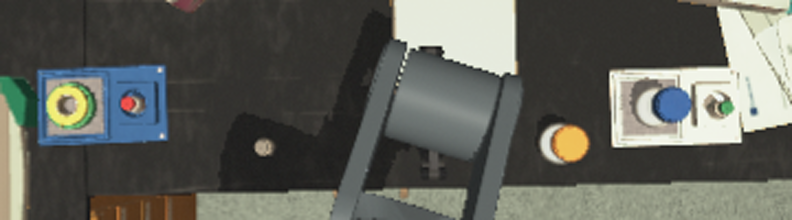

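The final pictures show every item in place, the white-cap vial and orange-cap bottle where they stood, and the gripper clear of everything.

```bash
python3 -c "
from station import manip
print(manip.sign_off())"
```

```text
the job is handed in; nothing more can be done
None
```

Both kits are made up and the job was handed in at about 40 s of the 115 s allowed.

**Blue tray:** The red-cap vial stands upright in the socket. The green roll lies flat in the bay at about (0.501, 0.434). The yellow roll lies flat on top of it at about (0.500, 0.433), roughly 1 mm off centre.

**White tray:** The green-cap vial stands upright in the socket, about 3 mm off its centre and well within the hole's clearance. The blue-cap bottle stands upright in the bay at about (0.480, -0.347), within about 2 mm of its centre.

**Left alone:** In the last pictures the orange-cap bottle measures within about 2 mm of its starting position. I checked the white-cap vial by eye only, and it is upright and looks unmoved.

**Disagreements:**
- **Tool height:** The reported tool point read about 27 mm lower than the real fingertips in the side pictures. I set all grasp and placing heights from the pictures and the contact force instead.
- **Green roll while held:** Before placing, its edge looked about 6 mm off the prediction. After release it measured within 1 mm of the target.

The highest force in any reading I took was about 8 N.

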